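# Load the counter grill's spits and start it

### The arm

A 6-joint arm with a two-finger parallel gripper is mounted at the origin on the work surface. World frame = base frame: x ahead of the robot, y to its left, z up, the work surface at z = 0. Lengths are in m, angles in rad, forces in N, time in s.
With the tool pointing down it reaches from about 0.35 to 0.95 m from the base axis. Payload 17.4 kg.
Tool frame: the origin (TCP) lies midway between the tips of the shut fingers; the grasp point (between the pads) lies 19 mm behind it; z points along the fingers, y is the direction in which the jaws open and shut (so a half turn about z gives the same grasp; the last joint's range is limited). The gripper opens to 93 mm and grips with 3 to 60 N. Pads are 15 mm wide; open, the fingers measure 128 mm over their backs; the gripper's body (75 mm by 188 mm) begins 65 mm behind the grasp point.
Start: joints at [1.262, 0.116, 1.442, -0, 1.584, -0.038], TCP at [0.181, 0.65, 0.219] pointing down, gripper open.
Joint ranges: [-2.83, 2.83], [-0.83, 2.19], [0.07, 2.5], [-1.14, 4.28], [0.01, 3], [-2.97, 2.97]. Speed limits (rad/s): [1.89, 1.89, 2.22, 3.14, 3.14, 3.14].

### API

Orientations are given as a rotation vector (axis times angle).
In Python, from rig import manip gives the robot as it stands.
- The arm moves only by the tool servo_tool, never from a script. Its argument "moves" is one flat list of numbers, 6 for each row, row after row: the shift along the tool's x, y, z in mm, then the turn, a rotation vector about the tool's x, y, z in rad. A call has 1 to 12 rows; each row shifts and turns the commanded pose from where the row before left it, along the tool's axes as they then stand; what a row does not reach is not made up. A row lasts 1/8 s, in which the tool goes at most 62.5 mm and 10.7 degrees, less where a joint would pass 70% of its speed; a pose out of reach is approached as far as the arm can. A call is refused whole if a number of a shift passes 62.5 or a number of a turn 0.188, either way. A call with a gripper value outside its range is refused whole. "gripper" is the opening in per cent of the stroke, from 0 (shut) to 100 (fully open), set as the call begins (left out, the last holds). The fingers move at their own pace and stop on an object; "grip_force" is the grip in N (left out, the last holds). Time passes only in rows, so rows that do not move let the fingers close. It gives the time, the measured TCP pose, the force and the opening at its end, in the units of the state.
- manip.sense(): the state, without advancing time (a new reading comes with each control period).
- manip.capture(name): name is "scene" or "top" or "wrist"; returns a dict with "img" (420x560x3 uint8, red, green, blue), "fx", "fy", "cx", "cy" (pixels), "R" (3x3) and "t" (3): a world point X has camera coordinates R X + t. Camera axes: x right, y down, z forward; pixel columns grow to the right and rows downward; lengths in m; the calibration is good to about 2 mm. The wrist camera is an equidistant fisheye: a pixel r from the principal point sees the ray r / f radians off the axis. A picture is of the moment at which its call begins. There is no depth.
- manip.close_job(): hands the job in, once; it reports no verdict.
The state is a dict: "time_s": time; "joint_positions": joint angles; "joint_vel": joint speeds; "joint_efforts": joint torques, N m; "tool_pos": TCP position; "eef_rot": TCP orientation; "wrist_force": force on the tool from outside, world axes, zero at the start; "torque": the same for the moment, N m; "gripper_width": opening from 0.0 (shut) to 1.0 (fully open).
Only numpy, scipy, OpenCV 4.12 (cv2) and the standard library are available. Lean on these libraries where they do the work, as an engineer would, in place of code of your own. Each camera call takes 0.05 s, during which the arm holds its last target.

### The job

Get the counter grill ready: push every spit lying on the counter, rod first from the front, through a hole of its own in the bay that fits it (long spits in the deeper bay, short ones in the shallower) until it is fully home against the stop, and let go of it. When all of them are in, press the control box's three buttons one at a time, the widest, then the middle-sized, then the smallest, each fully down and let up again. Leave every spit home at the end and do not knock over the syrup jar.

Things in the scene. Friction and masses are not known exactly. Their poses are not given: they have to be found in the camera images.
- long0: LONG spit, 200 mm overall, maybe absent: wooden handle 70 long, 24 wide, 18 mm thick (z), then a round steel rod 12 mm thick, 130 mm long, tip rounded. Origin: on the rod axis at the shoulder (where rod meets handle); x points to the tip (x = 130 mm), handle reaches x = -70. About 150 g, centre of mass 46 mm ahead of the shoulder. Starts lying on the counter.
- long0_tip (a point): the end of that long spit's rod, on its axis
- short0: SHORT spit, 155 mm overall, maybe absent: wooden handle 70 long, 24 wide, 18 mm thick (z), then a round steel rod 12 mm thick, 85 mm long, tip rounded. Origin: on the rod axis at the shoulder (where rod meets handle); x points to the tip (x = 85 mm), handle reaches x = -70. About 105 g, centre of mass 22 mm ahead of the shoulder. Starts lying on the counter.
- short0_tip (a point): the end of that short spit's rod, on its axis
- long1: LONG spit, 200 mm overall, maybe absent: wooden handle 70 long, 24 wide, 18 mm thick (z), then a round steel rod 12 mm thick, 130 mm long, tip rounded. Origin: on the rod axis at the shoulder (where rod meets handle); x points to the tip (x = 130 mm), handle reaches x = -70. About 150 g, centre of mass 46 mm ahead of the shoulder. Starts lying on the counter.
- long1_tip (a point): the end of that long spit's rod, on its axis
- short1: SHORT spit, 155 mm overall, maybe absent: wooden handle 70 long, 24 wide, 18 mm thick (z), then a round steel rod 12 mm thick, 85 mm long, tip rounded. Origin: on the rod axis at the shoulder (where rod meets handle); x points to the tip (x = 85 mm), handle reaches x = -70. About 105 g, centre of mass 22 mm ahead of the shoulder. Starts lying on the counter.
- short1_tip (a point): the end of that short spit's rod, on its axis
- long2: LONG spit, 200 mm overall, maybe absent: wooden handle 70 long, 24 wide, 18 mm thick (z), then a round steel rod 12 mm thick, 130 mm long, tip rounded. Origin: on the rod axis at the shoulder (where rod meets handle); x points to the tip (x = 130 mm), handle reaches x = -70. About 150 g, centre of mass 46 mm ahead of the shoulder. Starts lying on the counter.
- long2_tip (a point): the end of that long spit's rod, on its axis
- short2: SHORT spit, 155 mm overall, maybe absent: wooden handle 70 long, 24 wide, 18 mm thick (z), then a round steel rod 12 mm thick, 85 mm long, tip rounded. Origin: on the rod axis at the shoulder (where rod meets handle); x points to the tip (x = 85 mm), handle reaches x = -70. About 105 g, centre of mass 22 mm ahead of the shoulder. Starts lying on the counter.
- short2_tip (a point): the end of that short spit's rod, on its axis
- deep_bay: the deeper fixed steel bay, for long spits: open-topped box 210 mm wide, 134 deep. Front plate 12 mm thick, top at 95 mm, with three square holes 18 x 18 mm at y = -70, 0, 70, axes along x, 70 mm above the counter. Origin on the counter under the middle of the plate's outer face; x into the bay, away from the robot; z up. The two bays may change places.
- deep_bay_hole1 (a point): centre of the mouth of its middle hole, in the plate's outer face (each hole has brass edging, a brass mark above it on the plate's top, a dark lane behind). A flat bed, 1 mm below the holes' lower edge, runs to an upright stop whose face is 122 mm behind the plate's outer face; home = tip on the stop, shoulder then 8 mm before the plate. Sides and stop are 85 mm high.
- shallow_bay: the shallower fixed steel bay, for short spits: open-topped box 210 mm wide, 89 deep. Front plate 12 mm thick, top at 95 mm, with three square holes 18 x 18 mm at y = -70, 0, 70, axes along x, 70 mm above the counter. Origin on the counter under the middle of the plate's outer face; x into the bay, away from the robot; z up. The two bays may change places.
- shallow_bay_hole1 (a point): centre of the mouth of its middle hole, in the plate's outer face (each hole has brass edging, a brass mark above it on the plate's top, a dark lane behind). A flat bed, 1 mm below the holes' lower edge, runs to an upright stop whose face is 77 mm behind the plate's outer face; home = tip on the stop, shoulder then 8 mm before the plate. Sides and stop are 85 mm high.
- mains (a joint): travel of the mains button: 0 up, 0.006 m fully down; a spring returns it, about 5 N holds it fully down; pressed counts from 0.0045 m
- mains_top (a point): centre of the top face of the mains button (42 mm across), the widest button, in the middle of the control box; it is pressed straight down. The box is a fixed grey one, 110 x 170 mm and 34 mm high, which stands left or right of the bays
- timer (a joint): travel of the timer button: 0 up, 0.006 m fully down; a spring returns it, about 5 N holds it fully down; pressed counts from 0.0045 m
- timer_top (a point): centre of the top face of the timer button (30 mm across), the middle-sized button, to the left (+y of the box) of the widest one; it is pressed straight down. The box is a fixed grey one, 110 x 170 mm and 34 mm high, which stands left or right of the bays
- start (a joint): travel of the start button: 0 up, 0.006 m fully down; a spring returns it, about 5 N holds it fully down; pressed counts from 0.0045 m
- start_top (a point): centre of the top face of the start button (20 mm across), the smallest button, to the right (-y of the box) of the widest one; it is pressed straight down. The box is a fixed grey one, 110 x 170 mm and 34 mm high, which stands left or right of the bays
- syrup_jar: an amber jar of syrup, 64 mm across, 90 mm high, standing on the counter nearer the robot, not part of the job; origin at the centre of its underside
Not all that is in view belongs to the job. What is shaped like the short2 but purple is not meant. Leave any pink look-alike of the long0 alone.

How it is judged:
By the outcome, as a careful person would: the job done as asked, in the order asked, and still so for the second after the job is handed in, with the robot touching nothing.
Of long0, short0, long1, short1, long2, short2 only 4 to 6 are there at a start; the rules pass over those that are not, and their reading is None.
At some moment in a run one of long0, short0, long1, short1, long2, short2 may be knocked a few centimetres aside while the robot is not near it.
Once in a run the grip may slacken for a moment while it holds something.
It also fails if it takes over 210 s, if anything falls off the work surface, if the arm or the gripper's body presses on something with over 40 N, if the wrist force passes 120 N, or if a joint passes its speed limit or range.

## Working session

There is one attempt and no reset: what is moved stays moved. The work goes in short steps, Python scripts to look and compute and a tool call to move; the robot and the scene stay as the last step left them, time stands still between calls to the robot, and variables do not carry over. Pictures are saved under pics/ and viewed, and the job is handed in when it is done.

Besides the shell and the picture viewer there is one more tool, called after "Emit:" as name(argument=value, ...), one argument or row to a line, values as JSON. servo_tool: Moves the arm, as the interface text tells. Its arguments: {"type":"object","properties":{"moves":{"type":"array"},"gripper":{"type":"number"},"grip_force":{"type":"number"}},"required":["moves"]}

```bash
ls; mkdir -p pics
python3 - <<'E'
from rig import manip
import cv2
s=manip.sense(); print({k:s[k] for k in s})
for n in("scene","top","wrist"):
    c=manip.capture(n); cv2.imwrite(f"pics/{n}0.png",c["img"][:,:,::-1]); print(n,c["fx"],c["fy"],c["cx"],c["cy"],c["R"],c["t"])
E
```

```text
pics
{'time_s': 0.0, 'joint_positions': array([ 1.26222565e+00,  1.16492771e-01,  1.44227107e+00, -1.55317762e-06,
        1.58399292e+00, -3.77990908e-02]), 'joint_vel': array([ 0.00025733, -0.00046408,  0.00017396, -0.00015063,  0.00448482,
        0.00075224]), 'joint_efforts': array([-1.38367541e-03, -7.21269178e+01, -6.22610307e+01,  7.79366889e-02,
        2.38274806e-02, -3.07547737e-05]), 'tool_pos': array([0.18049184, 0.65020862, 0.217897  ]), 'eef_rot': array([-4.24001977e-01, -3.11264722e+00,  1.80153936e-03]), 'wrist_force': array([ 0.38953804,  0.06421794, -0.44235306]), 'torque': array([0.00159599, 0.01499767, 0.00223531]), 'gripper_width': 1.0009351242950537}
scene 384.298369973446 384.298369973446 277.8653121200476 208.53202268836782 [[-0.75471056  0.6560551   0.00191625]
 [ 0.51419802  0.59333043 -0.61932173]
 [-0.40744614 -0.46642332 -0.78513497]] [ 0.4236841  -0.17388024  1.63238132]
top 509.220744426594 509.220744426594 279.2964371404707 213.9170130175325 [[-8.05945969e-03 -9.99966643e-01 -1.32622626e-03]
 [-9.84615115e-01  8.16722600e-03 -1.74546191e-01]
 [ 1.74551200e-01 -1.00925571e-04 -9.84648094e-01]] [-0.07830446  0.49879643  1.5707005 ]
wrist 325.19226210127806 325.19226210127806 276.9080989567934 210.60942774626994 [[ 2.68104434e-01  9.63389559e-01 -7.54984150e-04]
 [ 9.18743939e-01 -2.55443916e-01  3.01094638e-01]
 [ 2.89878575e-01 -8.14184446e-02 -9.53593964e-01]] [-0.67447228 -0.0336322   0.39284778]
```

View pics/top0.png

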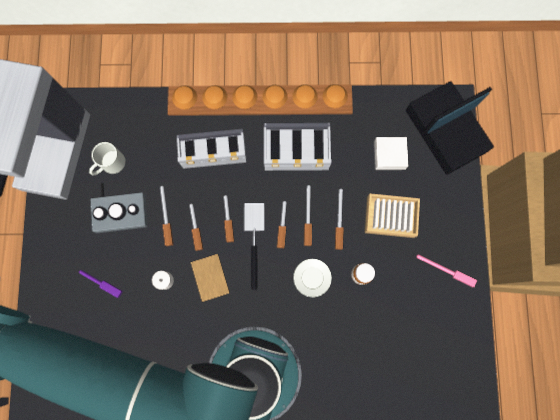

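View pics/scene0.png

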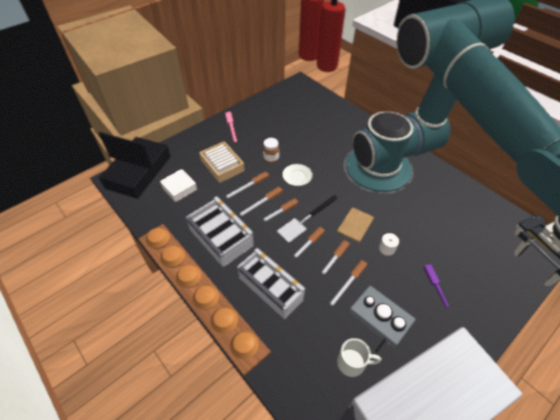

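View pics/wrist0.png

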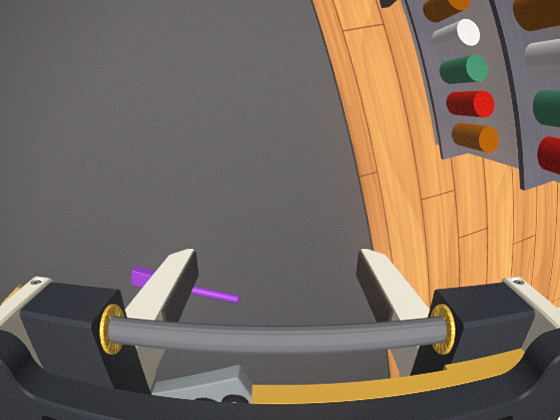

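```bash
cat > h.py <<'E'
import numpy as np, cv2
from rig import manip
def ray(c,u,v):
    d=np.array([(u-c["cx"])/c["fx"],(v-c["cy"])/c["fy"],1.])
    R=np.array(c["R"]);t=np.array(c["t"])
    return -R.T@t, R.T@d
def onz(c,u,v,z):
    o,d=ray(c,u,v); return o+d*(z-o[2])/d[2]
def proj(c,X):
    p=np.array(c["R"])@np.array(X)+np.array(c["t"]); return np.array([c["fx"]*p[0]/p[2]+c["cx"],c["fy"]*p[1]/p[2]+c["cy"]])
def tri(c1,p1,c2,p2):
    o1,d1=ray(c1,*p1);o2,d2=ray(c2,*p2)
    A=np.stack([d1,-d2],1);s=np.linalg.lstsq(A,o2-o1,rcond=None)[0]
    a=o1+d1*s[0];b=o2+d2*s[1];return (a+b)/2,np.linalg.norm(a-b)
def crop(img,x0,y0,x1,y1,k,fn):
    cv2.imwrite(fn,cv2.resize(img[y0:y1,x0:x1,::-1],None,fx=k,fy=k,interpolation=cv2.INTER_CUBIC))
E
python3 - <<'E'
from h import *
c=manip.capture("top");crop(c["img"],150,110,350,255,4,"pics/t1.png")
crop(c["img"],75,180,235,300,5,"pics/t2.png")
crop(c["img"],340,180,490,300,5,"pics/t3.png")
c=manip.capture("scene");crop(c["img"],180,160,380,310,4,"pics/s1.png")
E
```

```text
(no output)
```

View pics/t1.png

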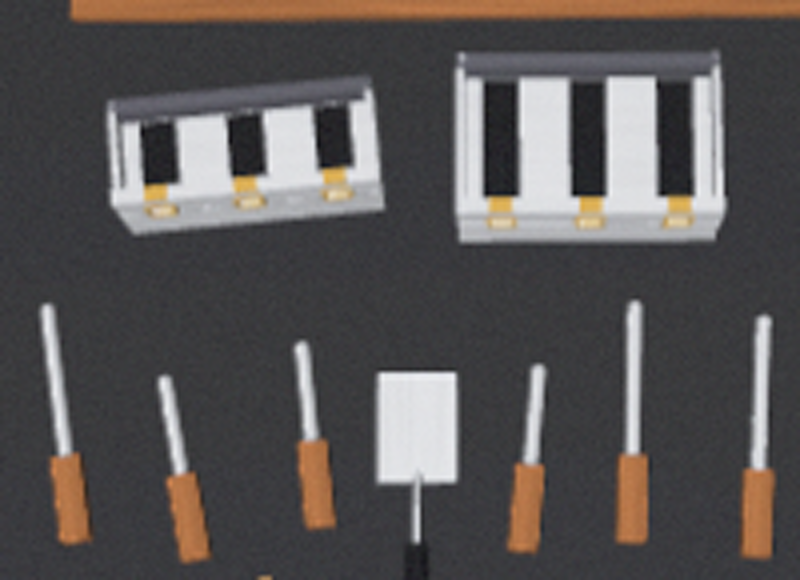

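View pics/t2.png

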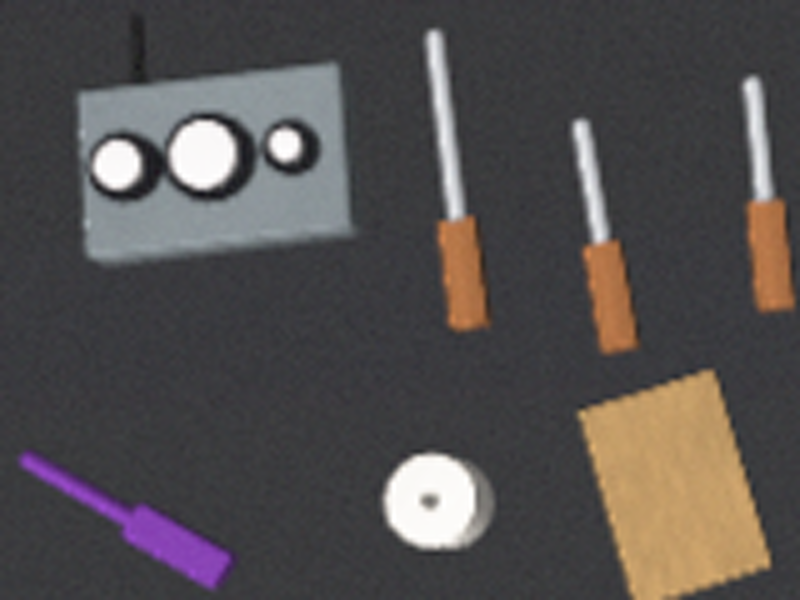

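View pics/t3.png

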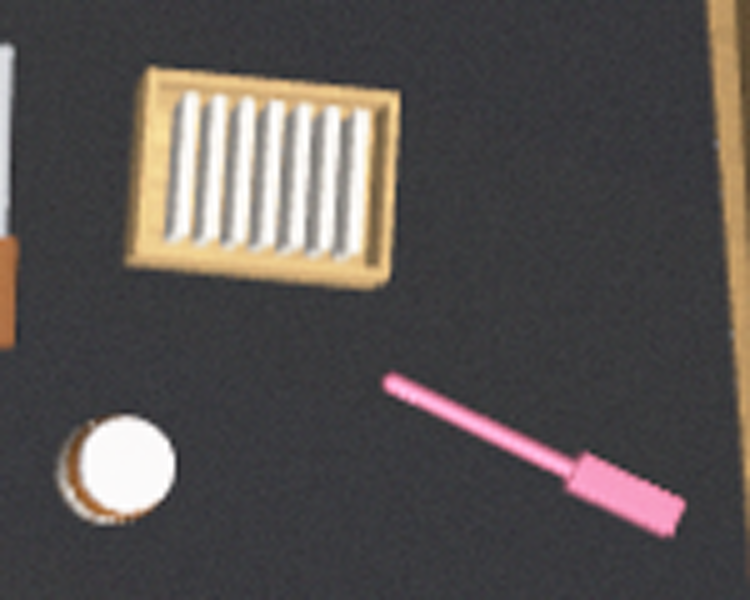

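View pics/s1.png

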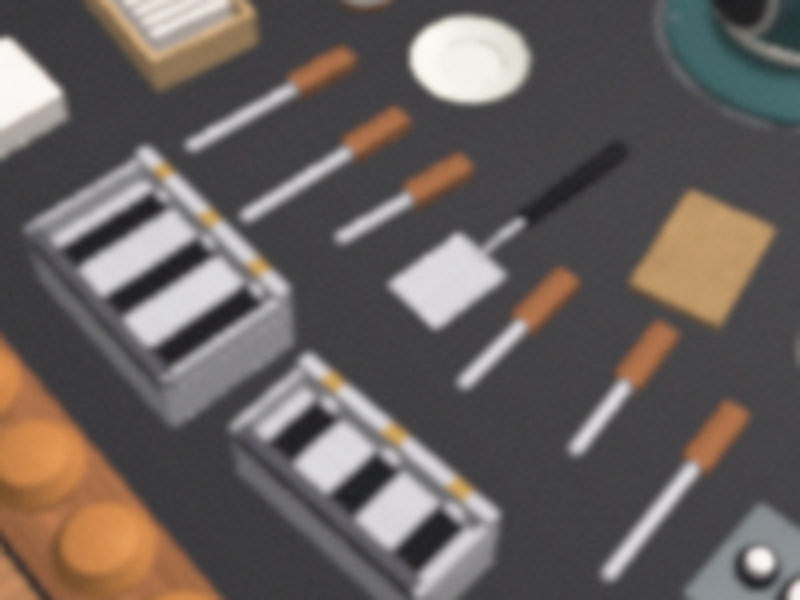

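```bash
cat > m.py <<'E'
from h import *
def spits(c,v=True):
    im=c["img"]; hsv=cv2.cvtColor(im,cv2.COLOR_RGB2HSV)
    m=cv2.inRange(hsv,(5,110,80),(14,255,255)); 
    m[:185]=0; m[262:]=0; m[:,:140]=0; m[:,365:]=0
    n,l,st,ce=cv2.connectedComponentsWithStats(m)
    out=[]
    rm=cv2.inRange(hsv,(0,0,125),(180,60,255))
    for i in range(1,n):
        if st[i,4]<60: continue
        ys,xs=np.nonzero(l==i)
        P=np.array([onz(c,x,y,0.016)[:2] for x,y in zip(xs,ys)])
        m0=P.mean(0); 
        # rod pixels near
        u,v_=ce[i]
        sub=np.zeros_like(rm); x0=max(int(u)-16,0);sub[int(v_)-62:int(v_),x0:int(u)+17]=rm[int(v_)-62:int(v_),x0:int(u)+17]
        n2,l2,s2,c2=cv2.connectedComponentsWithStats(sub)
        # comp whose bottom near handle
        best=None
        for j in range(1,n2):
            if s2[j,4]<25: continue
            yy,xx=np.nonzero(l2==j)
            d=np.min(np.hypot(xx[:,None]-xs[None],yy[:,None]-ys[None]))
            if d<4 and (best is None or s2[j,4]>best[0]): best=(s2[j,4],yy,xx)
        _,yy,xx=best
        Q=np.array([onz(c,x,y,0.010)[:2] for x,y in zip(xx,yy)])
        d=Q.mean(0)-m0; d/=np.linalg.norm(d)
        q=(Q-m0)@d; p=(P-m0)@d
        out.append(dict(px=(round(u,1),round(v_,1)),h=m0,yaw=np.arctan2(d[1],d[0]),L=q.max()-p.min(),rod=q.max()-q.min(),hl=p.max()-p.min(),sh=m0+d*0.035,tip=m0+d*q.max()))
    return sorted(out,key=lambda o:o["px"][0])
def brass(c,lo=(18,120,120),hi=(30,255,255)):
    hsv=cv2.cvtColor(c["img"],cv2.COLOR_RGB2HSV); return cv2.inRange(hsv,lo,hi)
if __name__=="__main__":
    c=manip.capture("top"); s=manip.capture("scene")
    np.set_printoptions(precision=4,suppress=True)
    print("cam",ray(c,0,0)[0],ray(s,0,0)[0])
    for o in spits(c): print(o["px"],"h",o["h"],"yaw %.3f L %.3f rod %.3f hl %.3f"%(o["yaw"],o["L"],o["rod"],o["hl"]),"tip",o["tip"])
    for nm,cc,box in(("top",c,(170,120,335,175)),("scene",s,(180,190,310,310))):
        m=brass(cc);k=np.zeros_like(m);k[box[1]:box[3],box[0]:box[2]]=m[box[1]:box[3],box[0]:box[2]]
        n,l,st,ce=cv2.connectedComponentsWithStats(k)
        for i in range(1,n):
            if st[i,4]>3: print(nm,ce[i],st[i])
    hsv=cv2.cvtColor(c["img"],cv2.COLOR_RGB2HSV); 
    m=cv2.inRange(hsv,(0,0,190),(180,40,255)); k=np.zeros_like(m);k[195:225,92:140]=m[195:225,92:140]
    n,l,st,ce=cv2.connectedComponentsWithStats(k)
    for i in range(1,n):
        if st[i,4]>10: print("btn",ce[i],st[i],onz(c,*ce[i],0.045))
E
python3 m.py
```

```text
cam [ 0.2163 -0.0822  1.6335] [1.0743 0.5866 1.1731]
(np.float64(167.2), np.float64(234.6)) h [0.4389 0.2773] yaw 0.164 L 0.198 rod 0.125 hl 0.072 tip [0.6001 0.3039]
(np.float64(196.7), np.float64(239.0)) h [0.4238 0.1826] yaw 0.200 L 0.153 rod 0.081 hl 0.070 tip [0.5396 0.2061]
(np.float64(228.6), np.float64(230.7)) h [0.4499 0.0807] yaw 0.118 L 0.154 rod 0.081 hl 0.071 tip [0.5682 0.0947]
(np.float64(281.1), np.float64(236.8)) h [ 0.4287 -0.0876] yaw -0.095 L 0.153 rod 0.080 hl 0.070 tip [ 0.5469 -0.0988]
(np.float64(307.5), np.float64(234.4)) h [ 0.4356 -0.1721] yaw -0.035 L 0.198 rod 0.126 hl 0.068 tip [ 0.5995 -0.1779]
(np.float64(338.7), np.float64(238.1)) h [ 0.4231 -0.2719] yaw -0.072 L 0.198 rod 0.126 hl 0.072 tip [ 0.5854 -0.2836]
top [232.8235 153.2353] [231 152   5   4  17]
top [210.5625 155.4375] [209 154   5   4  16]
top [188.  157.5] [186 156   5   4  20]
top [274.5 160.5] [273 159   4   4  16]
top [297.  160.5] [295 159   5   4  20]
top [319.3529 160.4706] [317 159   5   4  17]
scene [232.25 213.75] [231 213   3   2   4]
scene [244.2 226. ] [243 225   3   3   5]
scene [263.1667 254.8333] [262 254   3   3   6]
scene [278.6667 267.8889] [277 267   4   3   9]
scene [294.7 281.7] [293 280   4   4  10]
btn [115.0876 210.3942] [109 204  13  14 137] [0.5136 0.4386 0.045 ]
btn [131.6333 208.3667] [129 206   6   6  30] [0.5197 0.3864 0.045 ]
btn [ 98.0448 212.4478] [ 94 208   9  10  67] [0.5074 0.4924 0.045 ]
```

Run:
```python
from h import *
np.set_printoptions(precision=4,suppress=True)
c=manip.capture("top"); s=manip.capture("scene")
for nm,P in(("shallow",[(188,157.5),(210.56,155.44),(232.8,153.2)]),("deep",[(274.5,160.5),(297,160.5),(319.35,160.5)])):
    W=np.array([onz(c,*p,0.095) for p in P]); d=W[0]-W[2]; 
    print(nm,W, np.linalg.norm(d), "yaw",np.arctan2(-d[0],d[1]))
for a,b in(((188,157.5),(294.7,281.7)),((210.56,155.44),(278.7,267.9)),((232.8,153.2),(263.2,254.8)),((274.5,160.5),(244.2,226)),((297,160.5),(232.25,213.75))): print(tri(c,a,s,b))
# edging crop
crop(c["img"],165,120,250,180,9,"pics/t4.png"); crop(c["img"],255,115,340,175,9,"pics/t5.png")
```

```text
shallow [[0.6708 0.202  0.095 ]
 [0.6769 0.1315 0.095 ]
 [0.6836 0.0618 0.095 ]] 0.14074070083647647 yaw 0.09094306358772916
deep [[ 0.6588 -0.0687  0.095 ]
 [ 0.6582 -0.1391  0.095 ]
 [ 0.6576 -0.209   0.095 ]] 0.14021579134646658 yaw -0.00844086197086504
(array([0.6683, 0.2011, 0.1023]), np.float64(0.001093734233814632))
(array([0.6741, 0.1315, 0.1017]), np.float64(0.002501628333492832))
(array([0.6805, 0.0622, 0.102 ]), np.float64(0.002760421732699735))
(array([ 0.6562, -0.0682,  0.1023]), np.float64(0.0015602524795174698))
(array([ 0.6554, -0.138 ,  0.1019]), np.float64(0.0022437168121760345))
```

View pics/t4.png

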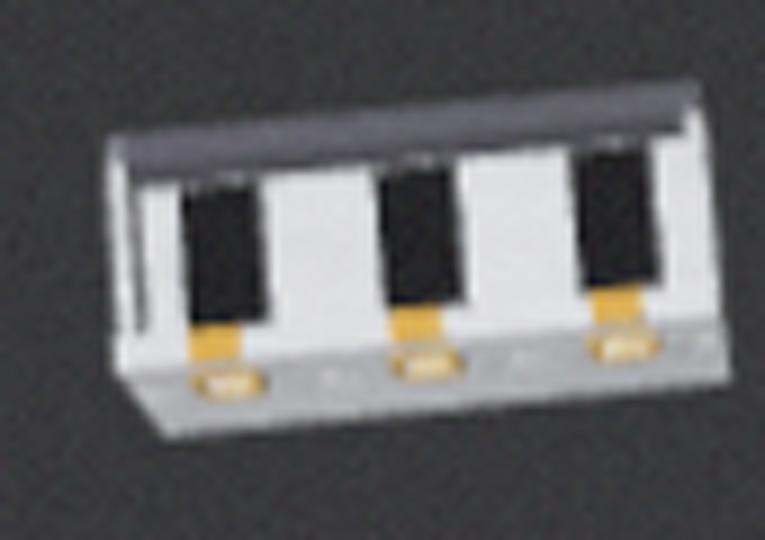

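View pics/t5.png

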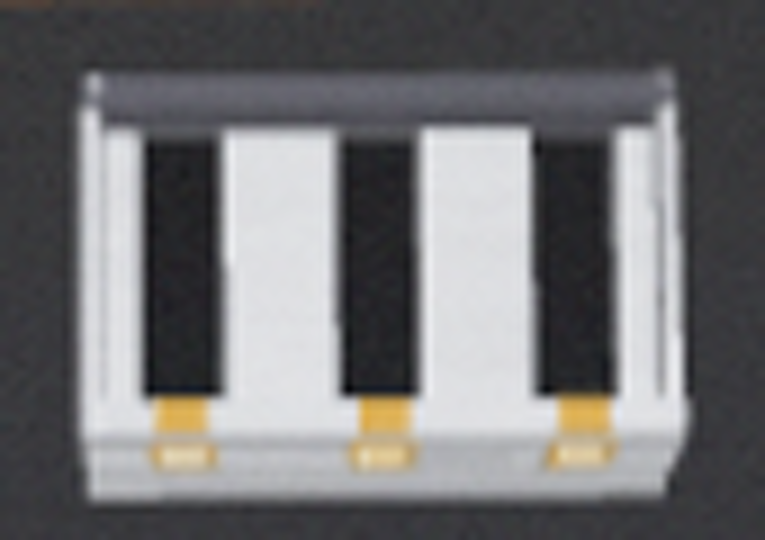

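```bash
cat > p.py <<'E'
from h import *
from scipy.spatial.transform import Rotation as Ro
import sys
np.set_printoptions(precision=4,suppress=True)
def Rt(a,pitch=0.):
    # tool down, x=-(cos a,sin a); pitch>0 raises rod tip (rod dir=-tool x)
    R=np.array([[-np.cos(a),-np.sin(a),0],[-np.sin(a),np.cos(a),0],[0,0,-1]])
    return Ro.from_matrix(R)*Ro.from_rotvec([0,pitch,0])
def st():
    s=manip.sense();R=Ro.from_rotvec(s["eef_rot"]);M=R.as_matrix()
    a=np.arctan2(-M[1,0],-M[0,0])
    print("t %.2f pos"%s["time_s"],s["tool_pos"]*1000,"a %.4f pitch %.4f"%(a,np.arcsin(np.clip(-M[2,0],-1,1))),"roll %.4f"%M[2,1],"F",s["wrist_force"].round(1),"w",round(float(s["gripper_width"]),3))
    return s,R
def go(x,y,z,a,pitch=0.):
    s,R=st();T=Rt(a,pitch)
    rv=(R.inv()*T).as_rotvec(); d=T.inv().apply(np.array([x,y,z])-s["tool_pos"])*1000
    print("turn first",rv.round(4),"then shift mm",d.round(1), "rows>=",int(np.ceil(max(abs(d).max()/60,1))))
if __name__=="__main__":
    v=[float(q) for q in sys.argv[1:]]
    go(*v) if v else st()
E
python3 p.py .4557 .2801 .12 .164
```

```text
t 0.45 pos [180.5898 650.3762 218.5859] a -0.2708 pitch -0.0000 roll -0.0001 F [ 0.7  0.9 -0.3] w 0.998
turn first [-0.0001 -0.     -0.4348] then shift mm [-211.  -410.2   98.6] rows>= 7
```

```bash
sed -i 's/\[0,pitch,0\]/[0,-pitch,0]/' p.py
```

Emit:
servo_tool(
  moves=[0,0,0,0,0,-0.145,0,0,0,0,0,-0.145,0,0,0,0,0,-0.145,-23,-45,11,0,0,0,-23,-45,11,0,0,0,-23,-45,11,0,0,0,-23,-45,11,0,0,0,-23,-45,11,0,0,0,-23,-45,11,0,0,0,-23,-45,11,0,0,0,-23,-45,11,0,0,0,-23,-45,11,0,0,0],
  gripper=45,
  grip_force=40,
)

```text
time_s: 1.95
tool_pos: [0.4518, 0.2833, 0.1196]
eef_rot: [-0.258, 3.13, 0.0]
wrist_force: [1.3, 0.1, -0.7]
gripper_width: 0.451
```

```bash
python3 p.py .4557 .2801 .004 .164; python3 m.py|head -7;python3 - <<'E'
from h import *
c=manip.capture("wrist");cv2.imwrite("pics/w1.png",c["img"][:,:,::-1])
E
```

```text
t 1.95 pos [451.7848 283.2851 119.5893] a 0.1643 pitch 0.0006 roll 0.0003 F [ 1.3  0.1 -0.7] w 0.451
turn first [0.0003 0.0006 0.0003] then shift mm [ -3.3  -3.8 115.6] rows>= 2
cam [ 0.2163 -0.0822  1.6335] [1.0743 0.5866 1.1731]
(np.float64(196.7), np.float64(239.0)) h [0.4238 0.1826] yaw 0.200 L 0.153 rod 0.081 hl 0.070 tip [0.5396 0.2061]
(np.float64(228.6), np.float64(230.8)) h [0.4496 0.0807] yaw 0.118 L 0.155 rod 0.081 hl 0.072 tip [0.5682 0.0947]
(np.float64(281.1), np.float64(236.8)) h [ 0.4286 -0.0877] yaw -0.094 L 0.153 rod 0.080 hl 0.070 tip [ 0.5469 -0.0988]
(np.float64(307.5), np.float64(234.4)) h [ 0.4356 -0.1721] yaw -0.035 L 0.198 rod 0.126 hl 0.068 tip [ 0.5995 -0.1779]
(np.float64(338.7), np.float64(238.1)) h [ 0.4229 -0.2719] yaw -0.072 L 0.198 rod 0.126 hl 0.072 tip [ 0.5854 -0.2836]
top [232.8235 153.2353] [231 152   5   4  17]
```

View pics/w1.png

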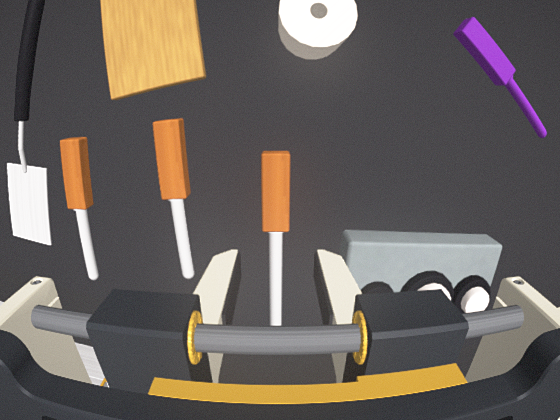

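Emit:
servo_tool(
  moves=[-3,-4,35,0,0,0,0,0,35,0,0,0,0,0,25,0,0,0,0,0,15,0,0,0,0,0,5,0,0,0,0,0,0,0,0,0],
)

```text
time_s: 2.85
tool_pos: [0.4548, 0.2816, 0.0052]
eef_rot: [-0.258, 3.13, 0.0]
wrist_force: [-0.5, -0.9, -0.8]
gripper_width: 0.451
```

Emit:
servo_tool(
  moves=[0,0,0,0,0,0,0,0,0,0,0,0,0,0,0,0,0,0,0,0,0,0,0,0],
  gripper=0,
)

```text
time_s: 3.35
tool_pos: [0.4549, 0.2813, 0.0052]
eef_rot: [-0.257, 3.13, 0.0]
wrist_force: [-1.0, -0.7, 6.9]
gripper_width: 0.256
```

```bash
python3 p.py
```

```text
t 3.35 pos [454.8901 281.312    5.1749] a 0.1641 pitch 0.0007 roll 0.0002 F [-1.  -0.7  6.9] w 0.256
```

Emit:
servo_tool(
  moves=[0,0,-20,0,0,0,0,0,-40,0,0,0,0,0,-55,0,0,0,0,0,0,0,0,0],
)

```text
time_s: 3.85
tool_pos: [0.4562, 0.2822, 0.1253]
eef_rot: [-0.257, 3.124, 0.005]
wrist_force: [-0.4, -0.3, -1.7]
gripper_width: 0.258
```

```bash
python3 p.py .475 -.067 .12 -.006
```

```text
t 3.85 pos [456.1875 282.1518 125.2851] a 0.1642 pitch 0.0069 roll 0.0025 F [-0.4 -0.3 -1.7] w 0.258
turn first [0.0031 0.0067 0.1702] then shift mm [ -20.9 -349.     5.3] rows>= 6
```

Emit:
servo_tool(
  moves=[0,0,0,0,0,0.17,-2,-40,0,0,0,0,-3,-45,0,0,0,0,-3,-45,0,0,0,0,-3,-45,0,0,0,0,-3,-45,0,0,0,0,-3,-45,0,0,0,0,-2,-44,0,0,0,0,-2,-40,0,0,0,0,0,0,0,0,0,0],
)

```text
time_s: 5.1
tool_pos: [0.4732, -0.0699, 0.1194]
eef_rot: [-0.014, -3.141, 0.0]
wrist_force: [0.7, 0.9, -1.6]
gripper_width: 0.256
```

```bash
python3 p.py .475 -.067 .067 -.006
python3 - <<'E'
from h import *
c=manip.capture("top");crop(c["img"],200,120,360,240,5,"pics/t6.png")
c=manip.capture("scene");crop(c["img"],180,160,380,310,4,"pics/s6.png")
c=manip.capture("wrist");cv2.imwrite("pics/w6.png",c["img"][:,:,::-1])
E
```

```text
t 5.10 pos [473.159  -69.8599 119.3839] a -0.0089 pitch -0.0008 roll -0.0002 F [ 0.7  0.9 -1.6] w 0.256
turn first [-0.0002 -0.0008 -0.0029] then shift mm [-1.8  2.9 52.4] rows>= 1
```

View pics/t6.png

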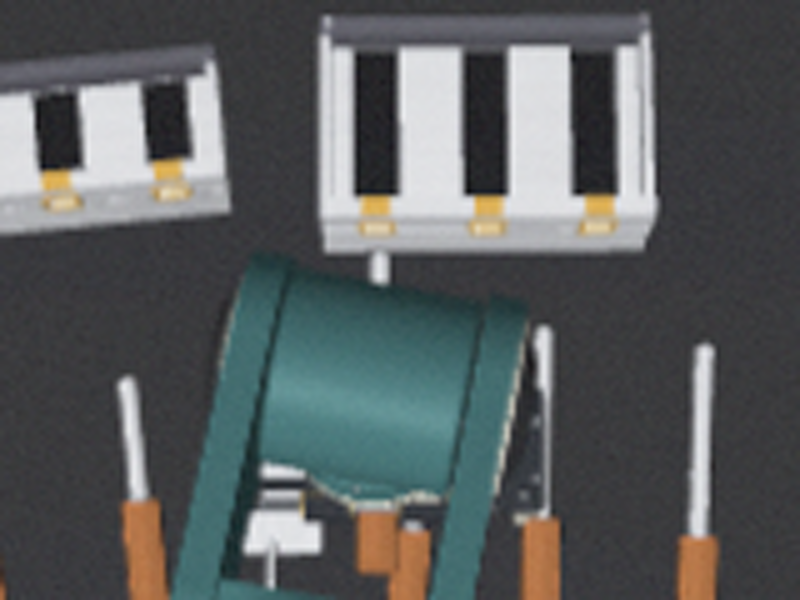

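View pics/s6.png

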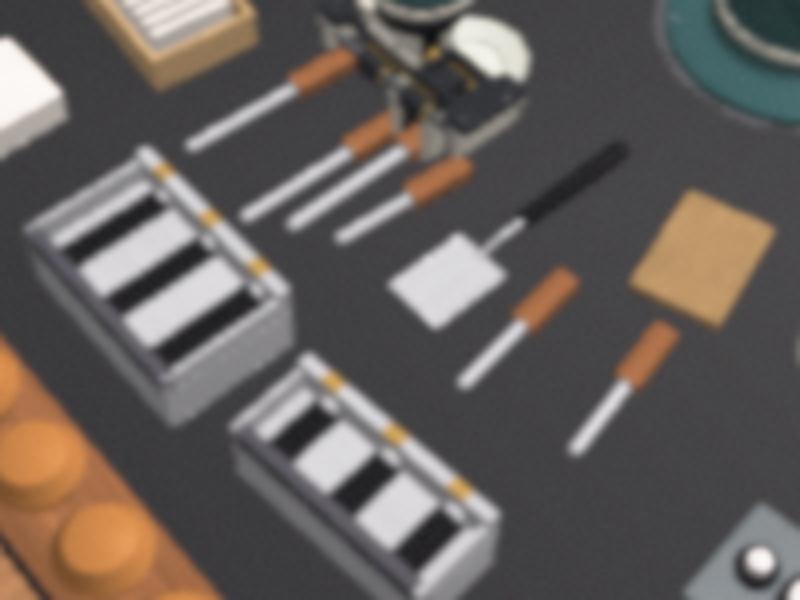

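View pics/w6.png

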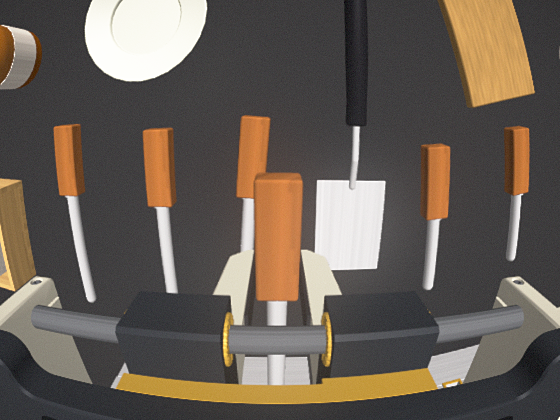

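Run:
```python
from h import *
c=manip.capture("top");s=manip.capture("scene")
print(tri(c,(275.8,170.6),s,(253,215.5)), onz(c,275.8,170.6,.117))
crop(c["img"],255,150,300,185,16,"pics/t7.png");crop(s["img"],230,180,300,240,11,"pics/s7.png")
```

```text
(array([ 0.6162953 , -0.07087093,  0.12535168]), np.float64(0.005201348704398363)) [ 0.62034853 -0.07272438  0.117     ]
```

View pics/t7.png

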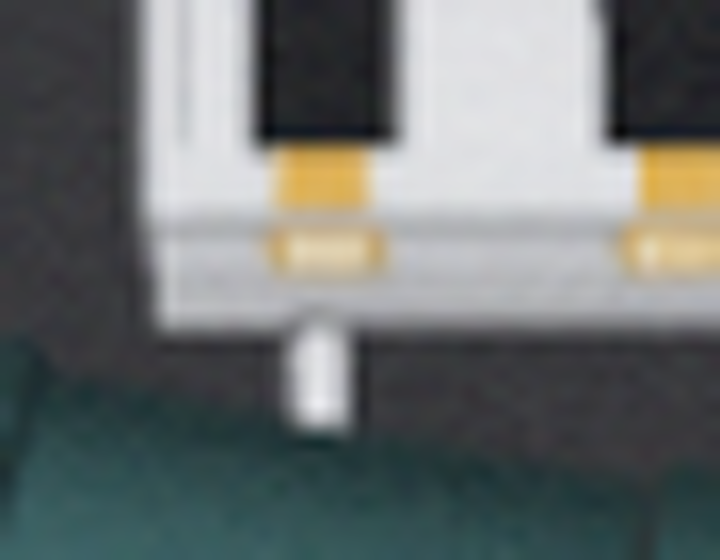

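View pics/s7.png

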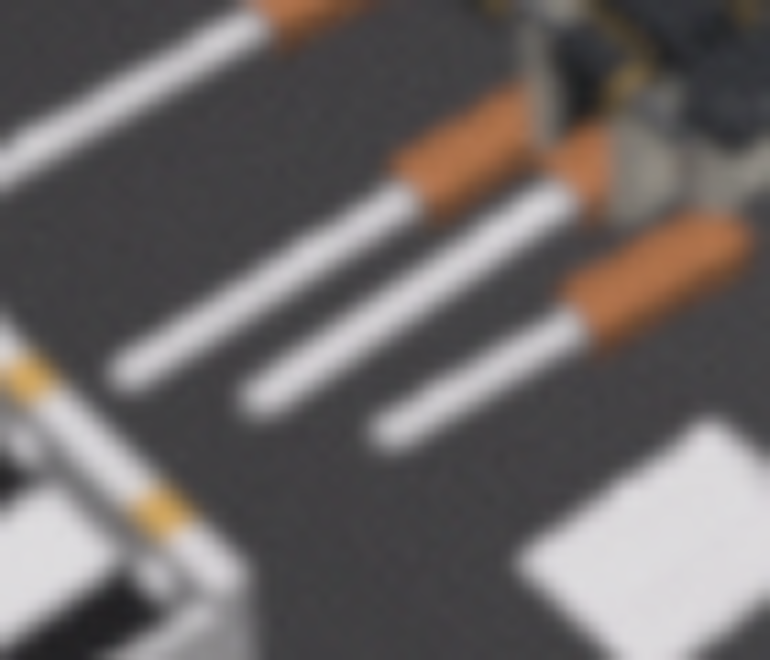

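Emit:
servo_tool(
  moves=[0,0,0,0,-0.024,-0.003,0,3.2,35,0,0,0,0,0,18,0,0,0,0,0,0,0,0,0],
)

```text
time_s: 5.85
tool_pos: [0.4742, -0.0644, 0.0656]
eef_rot: [0.004, 3.12, 0.0]
wrist_force: [0.3, 0.3, -1.4]
gripper_width: 0.259
```

```bash
python3 p.py .475 -.0665 .066 -.006 .023;python3 - <<'E'
from h import *
c=manip.capture("top");s=manip.capture("scene")
crop(c["img"],255,150,300,185,16,"pics/t8.png");crop(s["img"],210,190,290,250,10,"pics/s8.png")
E
```

```text
t 5.85 pos [474.2007 -64.3967  65.6188] a -0.0023 pitch 0.0221 roll 0.0003 F [ 0.3  0.3 -1.4] w 0.259
turn first [ 0.0004 -0.0009  0.0037] then shift mm [-0.8 -2.1 -0.4] rows>= 1
```

View pics/t8.png

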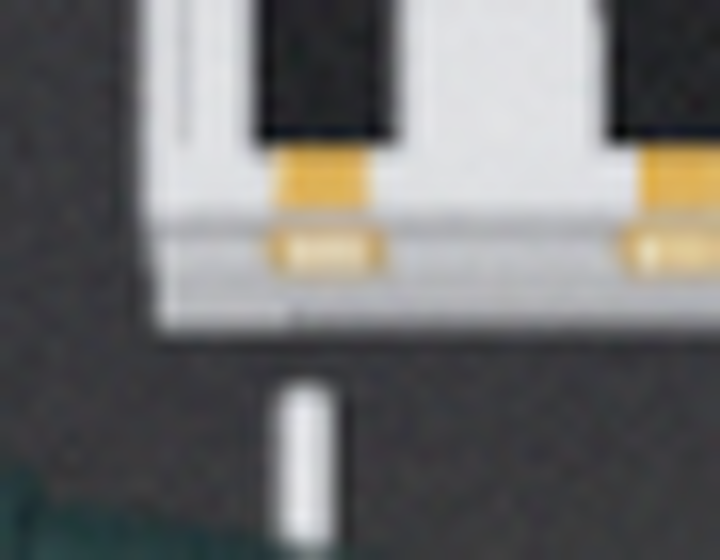

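View pics/s8.png

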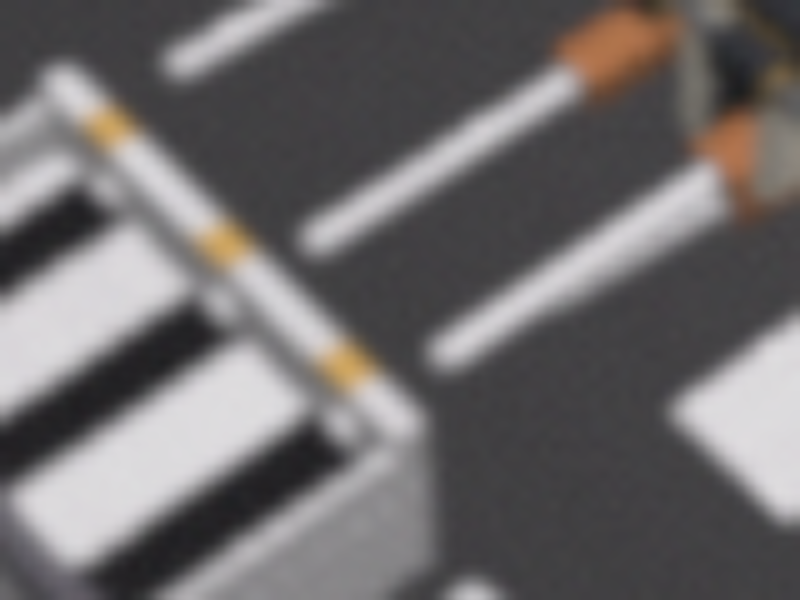

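Run:
```python
from h import *
c=manip.capture("top");s=manip.capture("scene")
print(onz(c,275.0,165.3,.070),onz(c,273.6,175,.075),onz(c,273.6,182,.075))
p=(210+444/10-.45,190+357/10-.45); q=(255+305/16-.47,150+395/16-.47)
print(tri(c,q,s,p))
```

```text
[ 0.65022625 -0.07001154  0.07      ] [ 0.61729982 -0.06543114  0.075     ] [ 0.59464686 -0.06529279  0.075     ]
(array([ 0.61853577, -0.06449497,  0.07655597]), np.float64(0.002574647321949638))
```

Emit:
servo_tool(
  moves=[0,-4.2,0,0,0,0.004,-12,0,0.2,0,0,0,-12,0,0.3,0,0,0,-12,0,0.3,0,0,0,-10,0,0.2,0,0,0,0,0,0,0,0,0],
)

```text
time_s: 6.8
tool_pos: [0.5214, -0.0691, 0.0665]
eef_rot: [0.01, 3.118, 0.0]
wrist_force: [0.2, 0.2, -0.9]
gripper_width: 0.25
```

```bash
python3 p.py .617 -.0697 .066 -.006 .023;python3 - <<'E'
from h import *
c=manip.capture("top");s=manip.capture("scene")
crop(c["img"],255,150,300,185,16,"pics/t9.png");crop(s["img"],210,190,290,250,10,"pics/s9.png")
E
```

```text
t 6.80 pos [521.3848 -69.1361  66.4996] a -0.0065 pitch 0.0234 roll 0.0002 F [ 0.2  0.2 -0.9] w 0.25
turn first [ 0.0001  0.0004 -0.0005] then shift mm [-95.6   0.    2.7] rows>= 2
```

View pics/t9.png

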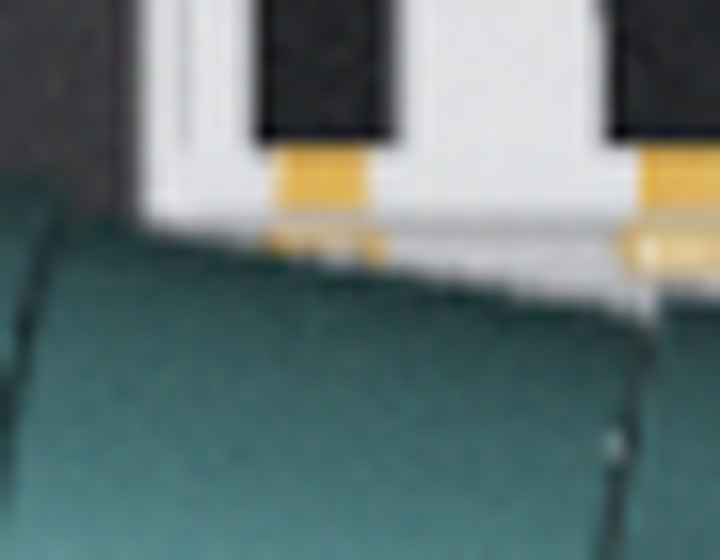

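View pics/s9.png

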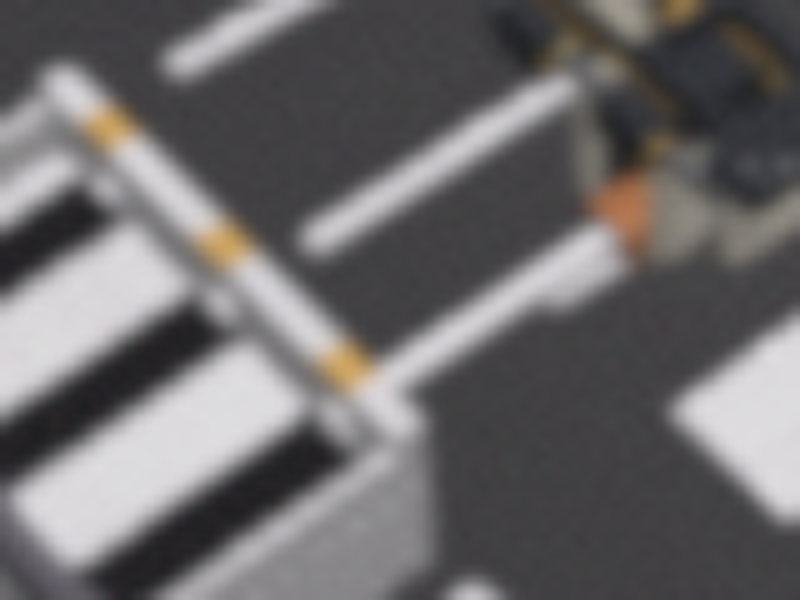

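Emit:
servo_tool(
  moves=[-14,0,0.3,0,0,0,-14,0,0.3,0,0,0,-14,0,0.3,0,0,0,-14,0,0.3,0,0,0,-12,0,0.3,0,0,0,-12,0,0.3,0,0,0,-5,0,0,0,0,0,0,0,0,0,0,0],
)

```text
time_s: 7.9
tool_pos: [0.606, -0.0698, 0.0669]
eef_rot: [0.011, 3.118, 0.0]
wrist_force: [-0.1, 0.0, -0.7]
gripper_width: 0.25
```

```bash
python3 p.py .617 -.0697 .066 -.006 .023
```

```text
t 7.90 pos [605.9842 -69.7822  66.9085] a -0.0068 pitch 0.0237 roll 0.0001 F [-0.1  0.  -0.7] w 0.25
turn first [ 0.0001  0.0007 -0.0008] then shift mm [-11.    0.1   1.2] rows>= 1
```

Emit:
servo_tool(
  moves=[-5,0,0.1,0,0,0,-4,0,0.1,0,0,0,-4,0,0.1,0,0,0,-3,0,0,0,0,0,0,0,0,0,0,0],
)

```text
time_s: 8.52
tool_pos: [0.622, -0.0699, 0.067]
eef_rot: [0.011, 3.118, -0.0]
wrist_force: [0.0, 0.2, -1.0]
gripper_width: 0.254
```

Emit:
servo_tool(
  moves=[-2,0,0,0,0,0,-2,0,0,0,0,0,0,0,0,0,0,0],
)

```text
time_s: 8.9
tool_pos: [0.6243, -0.0698, 0.0663]
eef_rot: [0.011, 3.122, 0.0]
wrist_force: [-13.0, 0.6, -0.1]
gripper_width: 0.255
```

Emit:
servo_tool(
  moves=[0,0,2,0,0,0,0,0,1.5,0,0,0,-0.5,0,0,0,0,0,0,0,0,0,0,0],
)

```text
time_s: 9.4
tool_pos: [0.6245, -0.07, 0.0628]
eef_rot: [0.011, 3.123, 0.0]
wrist_force: [-16.6, -0.7, 1.2]
gripper_width: 0.257
```

Emit:
servo_tool(
  moves=[0,0,0,0,0,0,0,0,0,0,0,0,0,0,-20,0,0,0,0,0,-40,0,0,0,0,0,0,0,0,0],
  gripper=43,
)

```text
time_s: 10.02
tool_pos: [0.6267, -0.0702, 0.1288]
eef_rot: [0.011, 3.111, -0.002]
wrist_force: [-0.6, 0.6, 0.5]
gripper_width: 0.429
```

```bash
python3 p.py
python3 - <<'E'
from h import *
c=manip.capture("wrist");cv2.imwrite("pics/w10.png",c["img"][:,:,::-1])
s=manip.capture("scene");crop(s["img"],180,180,300,270,6,"pics/s10.png")
E
```

```text
t 10.03 pos [626.6817 -70.1691 128.831 ] a -0.0068 pitch 0.0304 roll -0.0009 F [-0.6  0.6  0.5] w 0.429
```

View pics/w10.png

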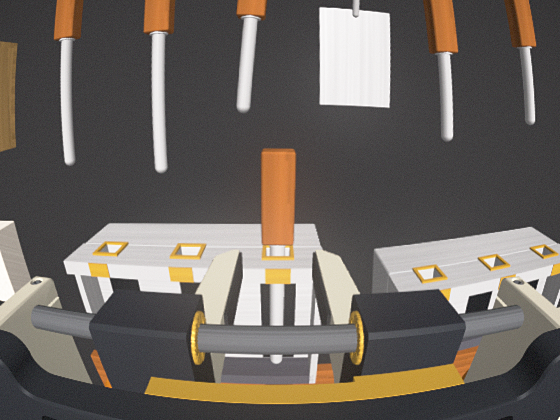

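View pics/s10.png

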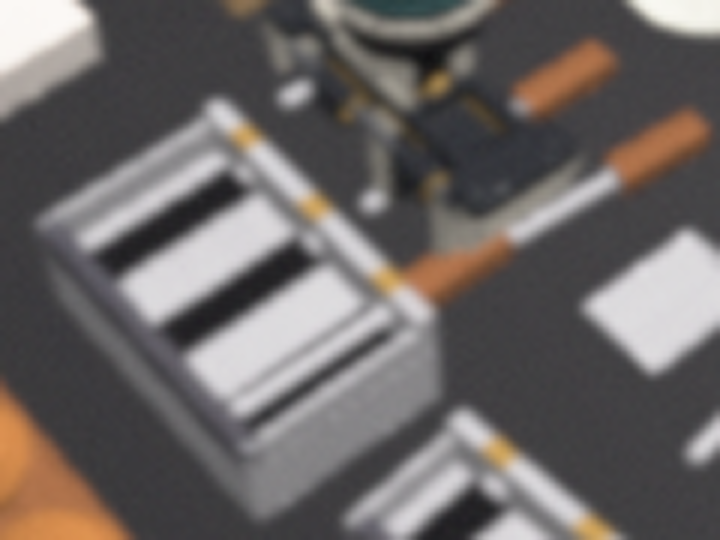

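```bash
python3 p.py .4526 -.1727 .12 -.035
```

```text
t 10.12 pos [625.3447 -69.9419 124.9094] a -0.0067 pitch 0.0257 roll -0.0002 F [-0.4 -0.1 -0.9] w 0.429
turn first [0.0002 0.0257 0.0282] then shift mm [ 169.  -108.7    4.9] rows>= 3
```

Emit:
servo_tool(
  moves=[30,-10,0,0,0.025,0.028,40,-28,0,0,0,0,40,-28,0,0,0,0,40,-28,2,0,0,0,19,-15,2,0,0,0,0,0,0,0,0,0],
)

```text
time_s: 10.88
tool_pos: [0.4515, -0.1744, 0.1186]
eef_rot: [-0.058, -3.14, -0.001]
wrist_force: [0.1, 0.0, -0.1]
gripper_width: 0.429
```

```bash
python3 p.py .4526 -.1727 .004 -.035;python3 m.py|head -6;python3 - <<'E'
from h import *
c=manip.capture("wrist");cv2.imwrite("pics/w11.png",c["img"][:,:,::-1])
E
```

```text
t 10.88 pos [ 451.4879 -174.3837  118.6098] a -0.0367 pitch -0.0016 roll 0.0005 F [ 0.1  0.  -0.1] w 0.429
turn first [ 0.0005 -0.0016 -0.0017] then shift mm [ -1.1   1.7 114.6] rows>= 2
cam [ 0.2163 -0.0822  1.6335] [1.0743 0.5866 1.1731]Traceback (most recent call last):
  File "m.py", line 37, in <module>
    for o in spits(c): print(o["px"],"h",o["h"],"yaw %.3f L %.3f rod %.3f hl %.3f"%(o["yaw"],o["L"],o["rod"],o["hl"]),"tip",o["tip"])
             ~~~~~^^^
  File "m.py", line 25, in spits
    _,yy,xx=best
    ^^^^^^^
TypeError: cannot unpack non-iterable NoneType object
```

View pics/w11.png

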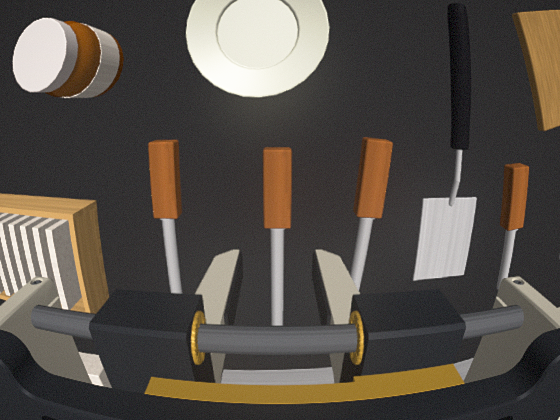

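```bash
sed -i 's/        _,yy,xx=best/        if best is None:\n            print("no rod",u,v_); continue\n        _,yy,xx=best/' m.py
```

Emit:
servo_tool(
  moves=[-1,1.5,35,0,0,0,0,0,35,0,0,0,0,0,25,0,0,0,0,0,14,0,0,0,0,0,5,0,0,0,0,0,0,0,0,0],
)

```text
time_s: 11.78
tool_pos: [0.4539, -0.1723, 0.0055]
eef_rot: [-0.054, -3.14, -0.0]
wrist_force: [-0.9, 0.3, 0.5]
gripper_width: 0.429
```

Emit:
servo_tool(
  moves=[0,0,0,0,0,0,0,0,0,0,0,0,0,0,0,0,0,0,0,0,0,0,0,0],
  gripper=0,
)

```text
time_s: 12.28
tool_pos: [0.4538, -0.1725, 0.0057]
eef_rot: [-0.055, -3.141, 0.0]
wrist_force: [-0.7, -0.1, 5.9]
gripper_width: 0.254
```

Emit:
servo_tool(
  moves=[0,0,-20,0,0,0,0,0,-40,0,0,0,0,0,-20,0,0,0,0,0,0,0,0,0],
)

```text
time_s: 12.78
tool_pos: [0.4541, -0.1725, 0.0859]
eef_rot: [0.055, 3.14, -0.001]
wrist_force: [0.8, -0.0, -1.7]
gripper_width: 0.251
```

```bash
python3 p.py .475 -.139 .066 -.0068 .023;python3 - <<'E'
from h import *
c=manip.capture("wrist");cv2.imwrite("pics/w12.png",c["img"][:,:,::-1])
E
```

```text
t 12.78 pos [ 454.1217 -172.5397   85.8781] a -0.0348 pitch 0.0009 roll -0.0004 F [ 0.8 -0.  -1.7] w 0.251
turn first [-0.0007 -0.0221 -0.028 ] then shift mm [-20.2  33.7  20.3] rows>= 1
```

View pics/w12.png

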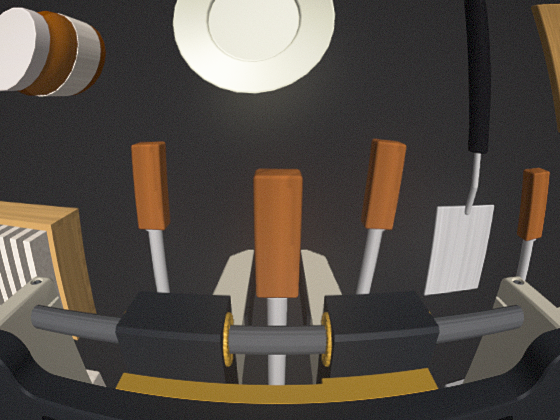

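Emit:
servo_tool(
  moves=[0,0,0,0,-0.022,-0.028,-10,17,10,0,0,0,-10,16.5,10,0,0,0,0,0,0,0,0,0,0,0,0,0,0,0],
)

```text
time_s: 13.45
tool_pos: [0.4739, -0.1392, 0.0651]
eef_rot: [0.01, 3.121, 0.0]
wrist_force: [-0.3, 0.9, -1.7]
gripper_width: 0.259
```

```bash
python3 p.py .475 -.139 .066 -.0068 .023;python3 - <<'E'
from h import *
c=manip.capture("top");s=manip.capture("scene")
crop(c["img"],260,145,330,195,10,"pics/t13.png");crop(s["img"],200,180,290,250,8,"pics/s13.png")
E
```

```text
t 13.45 pos [ 473.8632 -139.1761   65.0937] a -0.0061 pitch 0.0205 roll 0.0002 F [-0.3  0.9 -1.7] w 0.259
turn first [ 0.0003 -0.0025  0.0007] then shift mm [-1.2  0.2 -0.9] rows>= 1
```

View pics/t13.png

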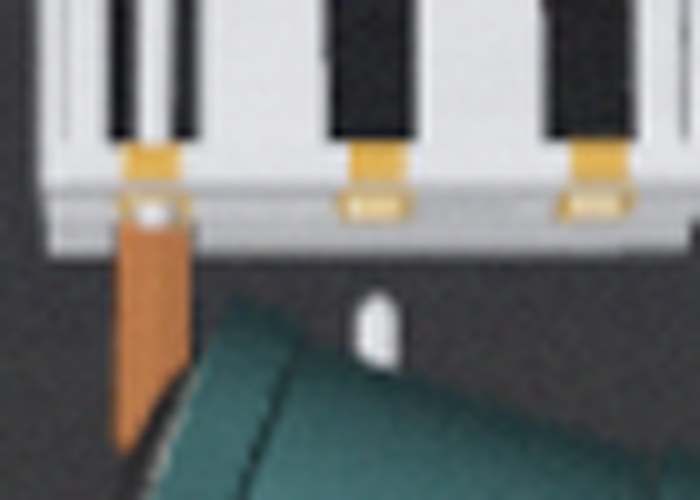

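View pics/s13.png

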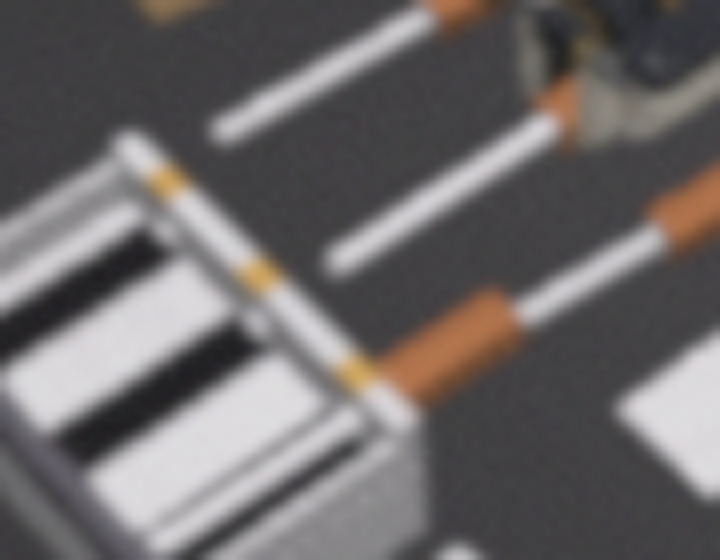

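Emit:
servo_tool(
  moves=[-13,0,-1,0,-0.002,0,-14,0,0.3,0,0,0,-14,0,0.3,0,0,0,-14,0,0.3,0,0,0,0,0,0,0,0,0],
)

```text
time_s: 14.18
tool_pos: [0.53, -0.1393, 0.0665]
eef_rot: [0.01, 3.119, 0.0]
wrist_force: [0.0, -0.2, -1.1]
gripper_width: 0.252
```

Emit:
servo_tool(
  moves=[-14,0,0.3,0,0,0,-14,0,0.3,0,0,0,-14,0,0.3,0,0,0,-14,0,0.3,0,0,0,-14,0,0.3,0,0,0,-12,0,0.3,0,0,0,-5,0,0,0,0,0,0,0,0,0,0,0],
)

```text
time_s: 15.18
tool_pos: [0.6164, -0.1399, 0.0669]
eef_rot: [0.01, 3.119, 0.0]
wrist_force: [0.3, 0.4, -1.5]
gripper_width: 0.251
```

```bash
python3 p.py .6235 -.140 .066 -.0068 .023
```

```text
t 15.18 pos [ 616.3551 -139.9127   66.9021] a -0.0067 pitch 0.0227 roll 0.0002 F [ 0.3  0.4 -1.5] w 0.251
turn first [ 0.0002 -0.0003  0.0001] then shift mm [-7.1 -0.   1.1] rows>= 1
```

Emit:
servo_tool(
  moves=[-4,0,0.5,0,0,0,-3,0,1,0,0,0,-2,0,1,0,0,0,0,0,0,0,0,0],
)

```text
time_s: 15.68
tool_pos: [0.6253, -0.14, 0.0646]
eef_rot: [0.011, 3.119, 0.0]
wrist_force: [0.3, 0.4, -0.8]
gripper_width: 0.255
```

Emit:
servo_tool(
  moves=[-2,0,1,0,0,0,-1.5,0,0.5,0,0,0,0,0,0,0,0,0],
)

```text
time_s: 16.05
tool_pos: [0.6262, -0.14, 0.0621]
eef_rot: [0.011, 3.125, 0.001]
wrist_force: [-21.3, -0.2, 2.4]
gripper_width: 0.251
```

Emit:
servo_tool(
  moves=[0,0,0,0,0,0,0,0,0,0,0,0,0,0,-20,0,0,0,0,0,-40,0,0,0,0,0,0,0,0,0],
  gripper=43,
)

```text
time_s: 16.68
tool_pos: [0.6291, -0.1404, 0.1285]
eef_rot: [0.01, 3.112, -0.002]
wrist_force: [-0.1, 0.5, 0.1]
gripper_width: 0.429
```

```bash
python3 p.py .4401 -.2731 .12 -.072
python3 - <<'E'
from h import *
c=manip.capture("wrist");cv2.imwrite("pics/w14.png",c["img"][:,:,::-1])
s=manip.capture("scene");crop(s["img"],180,180,300,270,6,"pics/s14.png")
E
```

```text
t 16.68 pos [ 629.1087 -140.3945  128.492 ] a -0.0067 pitch 0.0293 roll -0.0015 F [-0.1  0.5  0.1] w 0.429
turn first [-0.0005  0.0293  0.0653] then shift mm [ 179.  -146.     8.5] rows>= 3
```

View pics/w14.png

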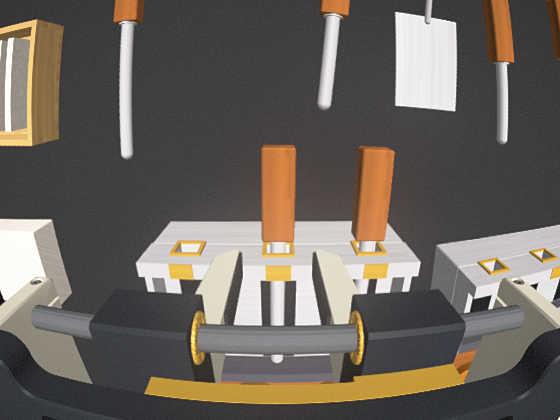

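Both long spits sit alike at the stop (handles at (278,190) and (375,190)). Next: the third long one.

Emit:
servo_tool(
  moves=[25,-10,0,0,0.028,0.065,40,-35,0,0,0,0,40,-35,2,0,0,0,40,-35,2,0,0,0,34,-31,2,0,0,0,0,0,0,0,0,0],
)

```text
time_s: 17.52
tool_pos: [0.437, -0.2756, 0.1169]
eef_rot: [-0.117, -3.134, -0.002]
wrist_force: [-0.0, 0.1, -0.2]
gripper_width: 0.429
```

```bash
python3 p.py .4401 -.2731 .0045 -.072;python3 m.py|sed -n 2,8p;python3 - <<'E'
from h import *
c=manip.capture("wrist");cv2.imwrite("pics/w15.png",c["img"][:,:,::-1])
E
```

```text
t 17.52 pos [ 437.0029 -275.6448  116.8681] a -0.0748 pitch -0.0058 roll 0.0008 F [-0.   0.1 -0.2] w 0.429
turn first [ 0.0009 -0.0058 -0.0028] then shift mm [ -2.9   2.8 112.4] rows>= 2
(np.float64(196.7), np.float64(239.0)) h [0.4239 0.1826] yaw 0.202 L 0.153 rod 0.081 hl 0.070 tip [0.5395 0.2062]
(np.float64(228.6), np.float64(230.7)) h [0.4499 0.0807] yaw 0.117 L 0.154 rod 0.080 hl 0.071 tip [0.5682 0.0946]
(np.float64(281.1), np.float64(236.8)) h [ 0.4286 -0.0877] yaw -0.094 L 0.153 rod 0.080 hl 0.070 tip [ 0.5469 -0.0988]
(np.float64(338.9), np.float64(240.7)) h [ 0.4145 -0.2722] yaw -0.511 L 0.077 rod 0.034 hl 0.039 tip [ 0.4673 -0.3018]
top [232.8235 153.2353] [231 152   5   4  17]
top [210.5625 155.4375] [209 154   5   4  16]
top [188.  157.5] [186 156   5   4  20]
```

View pics/w15.png

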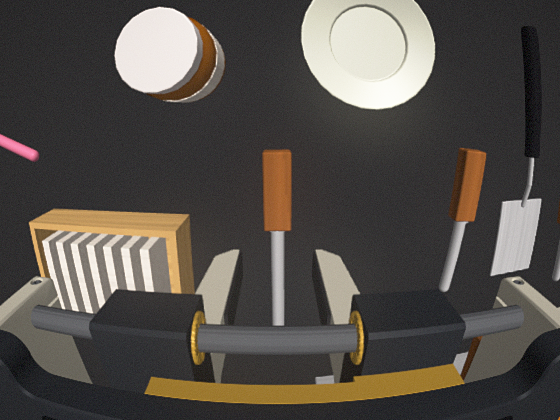

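Run:
```python
from h import *
c=manip.capture("wrist");print(-np.array(c["R"]).T@np.array(c["t"]),manip.sense()["tool_pos"])
c=manip.capture("top");print(onz(c,365.5,273,.09))
```

```text
[ 0.35460016 -0.2681548   0.28384684] [ 0.43958852 -0.27389272  0.11718914]
[ 0.30684518 -0.34087563  0.09      ]
```

Emit:
servo_tool(
  moves=[-1.5,1.5,35,0,-0.004,-0.003,0,0,35,0,0,0,0,0,23,0,0,0,0,0,14,0,0,0,0,0,5,0,0,0,0,0,0,0,0,0],
)

```text
time_s: 18.52
tool_pos: [0.4407, -0.273, 0.0058]
eef_rot: [-0.108, -3.139, -0.001]
wrist_force: [-0.3, 0.6, 0.5]
gripper_width: 0.432
```

Emit:
servo_tool(
  moves=[0,0,0,0,0,0,0,0,0,0,0,0,0,0,0,0,0,0,0,0,0,0,0,0],
  gripper=0,
)

```text
time_s: 19.02
tool_pos: [0.4406, -0.2732, 0.006]
eef_rot: [-0.108, -3.139, -0.0]
wrist_force: [-0.7, 0.3, 5.8]
gripper_width: 0.254
```

Emit:
servo_tool(
  moves=[0,0,-20,0,0,0,0,0,-40,0,0,0,0,0,-20,0,0,0,0,0,0,0,0,0],
)

```text
time_s: 19.52
tool_pos: [0.441, -0.2734, 0.0869]
eef_rot: [0.108, 3.138, -0.001]
wrist_force: [-0.4, 0.6, -2.3]
gripper_width: 0.259
```

```bash
python3 p.py .475 -.209 .0665 -.0068 .023
```

```text
t 19.52 pos [ 441.02   -273.4165   86.9443] a -0.0688 pitch 0.0013 roll -0.0007 F [-0.4  0.6 -2.3] w 0.259
turn first [-0.0015 -0.0217 -0.062 ] then shift mm [-33.1  64.6  21.2] rows>= 2
```

Emit:
servo_tool(
  moves=[0,0,0,0,-0.022,-0.062,-16,32,10,0,0,0,-16,32,10,0,0,0,0,0,0,0,0,0,0,0,0,0,0,0],
)

```text
time_s: 20.15
tool_pos: [0.4729, -0.2093, 0.0653]
eef_rot: [0.01, 3.122, 0.001]
wrist_force: [-0.1, -0.2, -2.4]
gripper_width: 0.259
```

```bash
python3 p.py .475 -.209 .0665 -.0068 .023;python3 - <<'E'
from h import *
c=manip.capture("top");s=manip.capture("scene")
crop(c["img"],280,145,350,195,10,"pics/t16.png");crop(s["img"],180,170,270,240,8,"pics/s16.png")
E
```

```text
t 20.15 pos [ 472.8631 -209.2916   65.2679] a -0.0063 pitch 0.0198 roll 0.0004 F [-0.1 -0.2 -2.4] w 0.259
turn first [ 0.0004 -0.0032  0.0005] then shift mm [-2.2  0.3 -1.2] rows>= 1
```

View pics/t16.png

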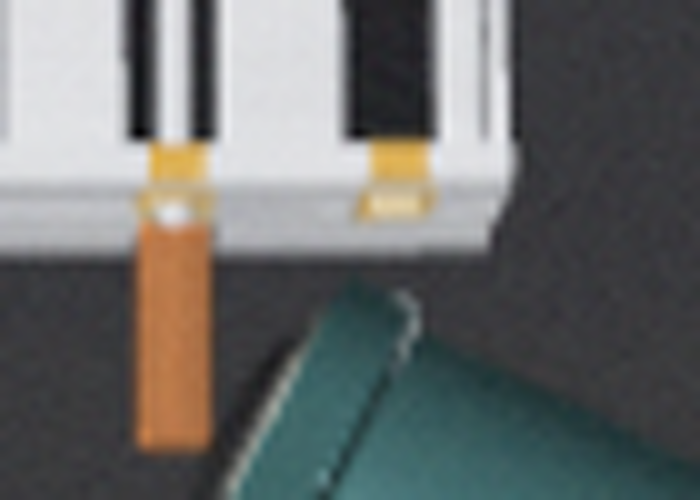

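View pics/s16.png

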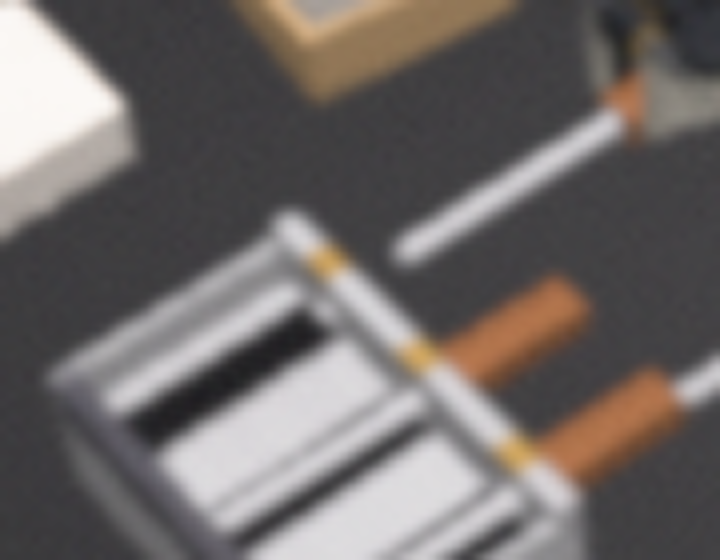

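Top view is hidden by the arm, but the scene view shows the rod at the same offset to the third mark as before. Insert.

Emit:
servo_tool(
  moves=[-14,0,-1,0,-0.003,0,-14,0,0.3,0,0,0,-14,0,0.3,0,0,0,-14,0,0.3,0,0,0,0,0,0,0,0,0],
)

```text
time_s: 20.88
tool_pos: [0.5301, -0.2095, 0.0672]
eef_rot: [0.01, 3.118, 0.0]
wrist_force: [0.3, -0.5, -1.1]
gripper_width: 0.253
```

```bash
python3 p.py .6235 -.210 .0665 -.0068 .023
```

```text
t 20.88 pos [ 530.1117 -209.5072   67.1811] a -0.0062 pitch 0.0235 roll 0.0003 F [ 0.3 -0.5 -1.1] w 0.253
turn first [0.0003 0.0005 0.0006] then shift mm [-93.3   0.1   2.8] rows>= 2
```

Emit:
servo_tool(
  moves=[-14,0,0.3,0,0,0,-14,0,0.3,0,0,0,-14,0,0.3,0,0,0,-14,0,0.3,0,0,0,-14,0,0.3,0,0,0,-12,0,0.3,0,0,0,-5,0,0.5,0,0,0,-3,0,0.5,0,0,0,0,0,1,0,0,0,0,0,0,0,0,0],
)

```text
time_s: 22.12
tool_pos: [0.6191, -0.2102, 0.0658]
eef_rot: [0.011, 3.118, 0.0]
wrist_force: [-0.3, -0.5, -2.2]
gripper_width: 0.254
```

Emit:
servo_tool(
  moves=[-2,0,1,0,0,0,-2,0,0.5,0,0,0,0,0,0,0,0,0],
)

```text
time_s: 22.5
tool_pos: [0.6235, -0.2102, 0.0644]
eef_rot: [0.01, 3.118, 0.0]
wrist_force: [-0.7, 0.0, -0.5]
gripper_width: 0.255
```

Emit:
servo_tool(
  moves=[-2,0,1,0,0,0,-2,0,1,0,0,0,0,0,0,0,0,0],
)

```text
time_s: 22.88
tool_pos: [0.6251, -0.2103, 0.0624]
eef_rot: [0.011, 3.124, 0.001]
wrist_force: [-25.6, 2.7, 11.1]
gripper_width: 0.254
```

Emit:
servo_tool(
  moves=[0,0,0,0,0,0,0,0,0,0,0,0,0,0,-20,0,0,0,0,0,-40,0,0,0,0,0,0,0,0,0],
  gripper=43,
)

```text
time_s: 23.5
tool_pos: [0.6276, -0.2109, 0.1277]
eef_rot: [0.01, 3.112, -0.004]
wrist_force: [0.5, 1.0, -0.1]
gripper_width: 0.431
```

```bash
python3 p.py .4455 -.0893 .12 -.094; python3 m.py|sed -n 2,5p
python3 - <<'E'
from h import *
c=manip.capture("wrist");cv2.imwrite("pics/w17.png",c["img"][:,:,::-1])
E
```

```text
t 23.50 pos [ 627.5857 -210.8523  127.7135] a -0.0067 pitch 0.0300 roll -0.0022 F [ 0.5  1.  -0.1] w 0.431
turn first [-0.0009  0.0301  0.0873] then shift mm [192.7 103.9   7.7] rows>= 4
(np.float64(196.7), np.float64(239.0)) h [0.4238 0.1826] yaw 0.200 L 0.153 rod 0.081 hl 0.070 tip [0.5396 0.2061]
(np.float64(228.6), np.float64(230.7)) h [0.4498 0.0806] yaw 0.119 L 0.154 rod 0.081 hl 0.071 tip [0.5682 0.0947]
top [232.8235 153.2353] [231 152   5   4  17]
top [210.5625 155.4375] [209 154   5   4  16]
```

View pics/w17.png

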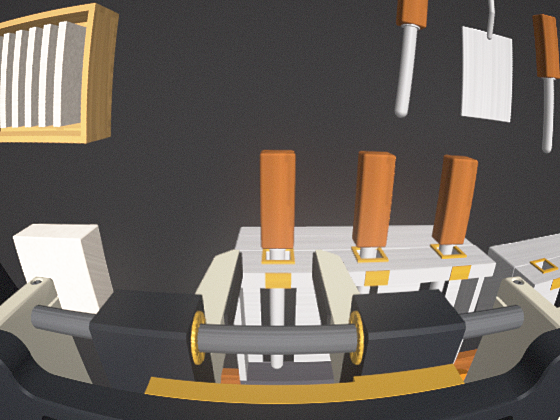

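Emit:
servo_tool(
  moves=[30,0,0,0,0.03,0.087,45,27,0,0,0,0,45,27,2,0,0,0,45,27,2,0,0,0,28,22,2,0,0,0,0,0,0,0,0,0],
)

```text
time_s: 24.4
tool_pos: [0.442, -0.0911, 0.1164]
eef_rot: [-0.145, -3.132, -0.002]
wrist_force: [0.9, 0.1, -0.2]
gripper_width: 0.43
```

```bash
python3 p.py .4455 -.0893 .0045 -.094;python3 - <<'E'
from h import *
c=manip.capture("wrist");cv2.imwrite("pics/w18.png",c["img"][:,:,::-1])
E
```

```text
t 24.40 pos [442.0099 -91.1392 116.409 ] a -0.0925 pitch -0.0063 roll 0.0010 F [ 0.9  0.1 -0.2] w 0.43
turn first [ 0.001  -0.0063  0.0015] then shift mm [ -3.3   2.2 111.9] rows>= 2
```

View pics/w18.png

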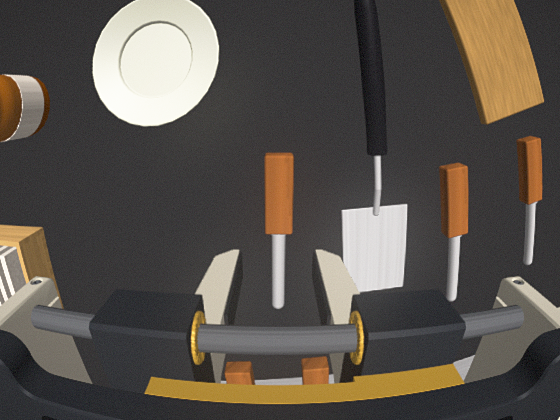

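Emit:
servo_tool(
  moves=[-1.5,1.5,35,0,-0.004,0.001,0,0,35,0,0,0,0,0,23,0,0,0,0,0,13,0,0,0,0,0,5,0,0,0,0,0,0,0,0,0],
)

```text
time_s: 25.2
tool_pos: [0.4449, -0.091, 0.0062]
eef_rot: [-0.149, -3.136, -0.001]
wrist_force: [0.1, -0.2, 0.1]
gripper_width: 0.431
```

Emit:
servo_tool(
  moves=[0,0,0,0,0,0,0,0,0,0,0,0,0,0,0,0,0,0,0,0,0,0,0,0],
  gripper=0,
)

```text
time_s: 25.7
tool_pos: [0.4449, -0.0908, 0.0064]
eef_rot: [-0.149, -3.137, -0.001]
wrist_force: [-1.0, 0.0, 6.8]
gripper_width: 0.252
```

Emit:
servo_tool(
  moves=[0,0,-20,0,0,0,0,0,-40,0,0,0,0,0,-25,0,0,0,0,0,-25,0,0,0,0,0,0,0,0,0],
)

```text
time_s: 26.32
tool_pos: [0.4454, -0.0911, 0.1172]
eef_rot: [0.149, 3.138, 0.001]
wrist_force: [-0.2, 0.2, -1.4]
gripper_width: 0.255
```

```bash
python3 p.py .55 .049 .112 .088 .03
```

```text
t 26.32 pos [445.4418 -91.0612 117.2018] a -0.0948 pitch 0.0004 roll 0.0004 F [-0.2  0.2 -1.4] w 0.255
turn first [-0.0024 -0.0295 -0.1828] then shift mm [-116.3  130.3    8.7] rows>= 3
```

Emit:
servo_tool(
  moves=[0,0,0,0,0,-0.183,0,0,0,0,-0.033,0,-38,43,0,0,0,0,-38,43,0,0,0,0,-37,44,3,0,0,0,0,0,20,0,0,0,0,0,20,0,0,0,0,0,0,0,0,0],
)

```text
time_s: 27.32
tool_pos: [0.5456, 0.0477, 0.0742]
eef_rot: [-0.133, 3.111, 0.004]
wrist_force: [-1.2, -0.4, -1.0]
gripper_width: 0.25
```

```bash
python3 p.py .548 .0484 .067 .09 .033;python3 - <<'E'
from h import *
c=manip.capture("top");s=manip.capture("scene")
crop(c["img"],190,140,260,190,10,"pics/t19.png");crop(s["img"],230,210,320,280,8,"pics/s19.png")
E
```

```text
t 27.32 pos [545.5857  47.7371  74.1807] a 0.0857 pitch 0.0279 roll 0.0014 F [-1.2 -0.4 -1. ] w 0.25
turn first [ 0.0013 -0.0051 -0.0043] then shift mm [-2.2  0.4  7.3] rows>= 1
```

View pics/t19.png

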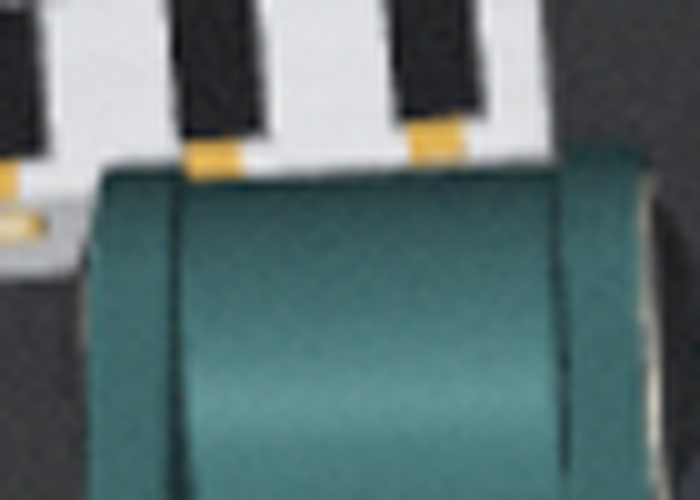

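View pics/s19.png

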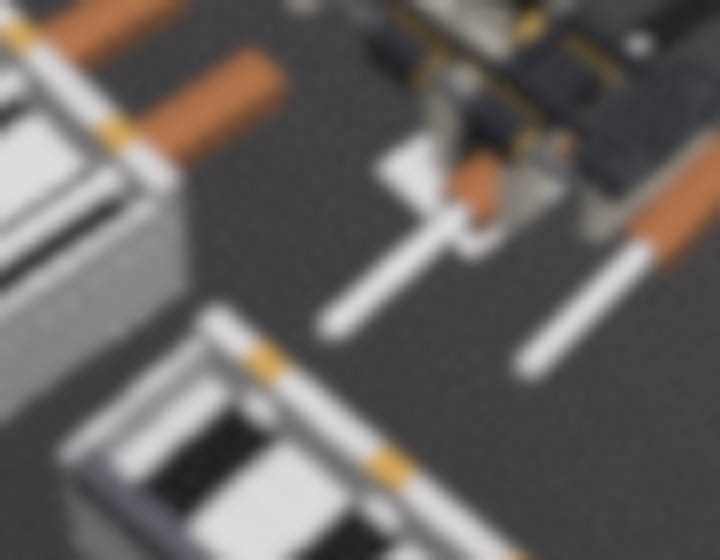

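Emit:
servo_tool(
  moves=[0,0.4,7,0,-0.004,-0.004,0,0,0,0,0,0],
)

```text
time_s: 27.68
tool_pos: [0.5472, 0.0489, 0.0694]
eef_rot: [-0.142, 3.103, 0.004]
wrist_force: [-0.7, 0.1, -0.4]
gripper_width: 0.255
```

```bash
python3 p.py .548 .0484 .067 .09 .033;python3 - <<'E'
from h import *
c=manip.capture("wrist");cv2.imwrite("pics/w20.png",c["img"][:,:,::-1])
s=manip.capture("scene");crop(s["img"],230,210,320,280,8,"pics/s20.png")
E
```

```text
t 27.68 pos [547.2121  48.877   69.4291] a 0.0917 pitch 0.0353 roll 0.0011 F [-0.7  0.1 -0.4] w 0.255
turn first [0.0012 0.0023 0.0017] then shift mm [-0.7 -0.5  2.5] rows>= 1
```

View pics/w20.png

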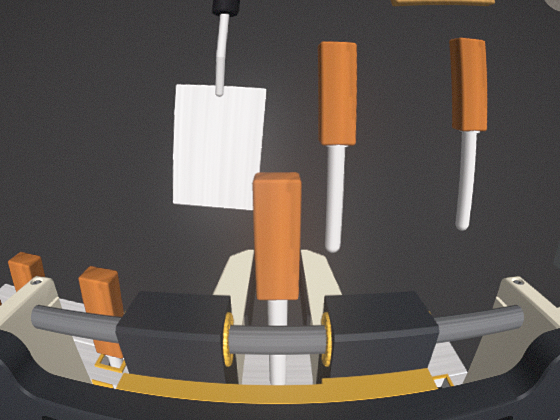

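View pics/s20.png

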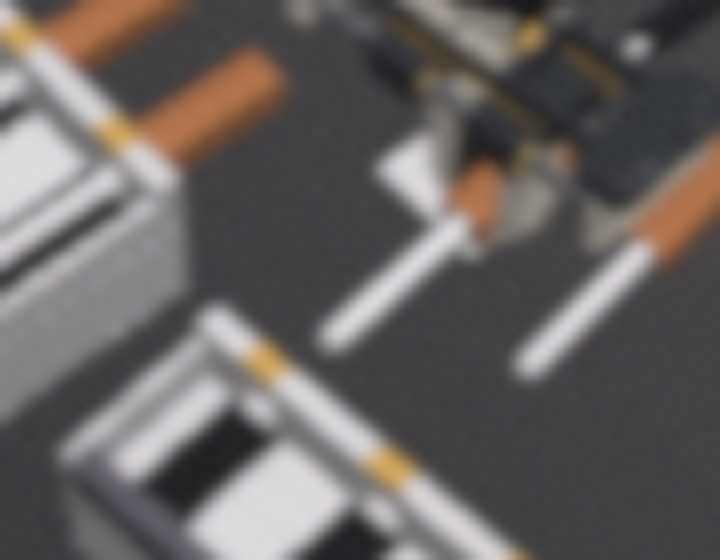

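Run:
```python
from h import *
np.set_printoptions(precision=4,suppress=True)
s=manip.capture("scene")
print("deep tip",onz(s,253.95,225.25,.07),"mark",onz(s,244.2,226,.095), onz(s,210+348/10-.45,190+366/10-.45,.095))
print("now tip",onz(s,230+330/8-.44,210+340/8-.44,.07),"mark",onz(s,230+269/8-.44,210+361/8-.44,.095),onz(s,230+392/8-.44,210+467/8-.44,.095))
```

```text
deep tip [ 0.615  -0.0673  0.07  ] mark [ 0.6529 -0.072   0.095 ] [ 0.6529 -0.0712  0.095 ]
now tip [0.6418 0.0562 0.07  ] mark [0.6768 0.0595 0.095 ] [0.6712 0.1294 0.095 ]
```

Emit:
servo_tool(
  moves=[0,-0.6,2,0,0.001,0.001,-12,0,0.4,0,0,0,-12,0,0.4,0,0,0,-12,0,0.4,0,0,0,-12,0,0.4,0,0,0,0,0,0,0,0,0],
)

```text
time_s: 28.58
tool_pos: [0.596, 0.053, 0.0673]
eef_rot: [-0.142, 3.105, 0.004]
wrist_force: [0.4, -0.4, -2.2]
gripper_width: 0.255
```

```bash
python3 p.py .643 .057 .067 .09 .033
```

```text
t 28.57 pos [596.0201  52.9954  67.319 ] a 0.0912 pitch 0.0337 roll 0.0011 F [ 0.4 -0.4 -2.2] w 0.255
turn first [0.0011 0.0007 0.0012] then shift mm [-47.1  -0.2   1.9] rows>= 1
```

Emit:
servo_tool(
  moves=[-12,0,0.4,0,0,0,-12,0,0.4,0,0,0,-12,0,0.4,0,0,0,-6,0,0.5,0,0,0,-3,0,0.7,0,0,0,0,0,0,0,0,0],
)

```text
time_s: 29.32
tool_pos: [0.6402, 0.0571, 0.0666]
eef_rot: [-0.142, 3.105, 0.004]
wrist_force: [0.1, 0.6, -0.8]
gripper_width: 0.255
```

Emit:
servo_tool(
  moves=[-3,0,1,0,0,0,-2,0,1,0,0,0,0,0,0,0,0,0],
)

```text
time_s: 29.7
tool_pos: [0.6453, 0.0575, 0.0648]
eef_rot: [-0.142, 3.104, 0.004]
wrist_force: [1.1, 0.1, -1.1]
gripper_width: 0.251
```

Emit:
servo_tool(
  moves=[-2,0,1,0,0,0,-2,0,1,0,0,0,0,0,0,0,0,0],
)

```text
time_s: 30.08
tool_pos: [0.6489, 0.0578, 0.0629]
eef_rot: [-0.142, 3.106, 0.004]
wrist_force: [-5.1, -1.2, 1.1]
gripper_width: 0.253
```

Emit:
servo_tool(
  moves=[-2,0,0.5,0,0,0,0,0,0,0,0,0],
)

```text
time_s: 30.32
tool_pos: [0.6492, 0.0579, 0.0626]
eef_rot: [-0.142, 3.11, 0.004]
wrist_force: [-23.4, -2.9, 12.2]
gripper_width: 0.252
```

Emit:
servo_tool(
  moves=[0,0,0,0,0,0,0,0,0,0,0,0,0,0,-20,0,0,0,0,0,-40,0,0,0,0,0,0,0,0,0],
  gripper=43,
)

```text
time_s: 30.95
tool_pos: [0.6509, 0.0579, 0.1277]
eef_rot: [-0.141, 3.098, 0.004]
wrist_force: [-0.3, -0.5, -0.6]
gripper_width: 0.426
```

```bash
python3 p.py .4668 .0827 .12 .118; python3 m.py|sed -n 2,5p
python3 - <<'E'
from h import *
c=manip.capture("wrist");cv2.imwrite("pics/w21.png",c["img"][:,:,::-1])
E
```

```text
t 30.95 pos [650.9133  57.8944 127.7317] a 0.0912 pitch 0.0405 roll 0.0008 F [-0.3 -0.5 -0.6] w 0.426
turn first [ 0.0003  0.0405 -0.0267] then shift mm [179.9  46.3   7.7] rows>= 3
top [210.5 155. ] [209 154   4   3  12]
top [188.25 157.45] [186 156   6   4  20]
top [297.125 160.875] [295 159   5   4  16]
top [319.2667 160.8   ] [317 159   5   4  15]
```

View pics/w21.png

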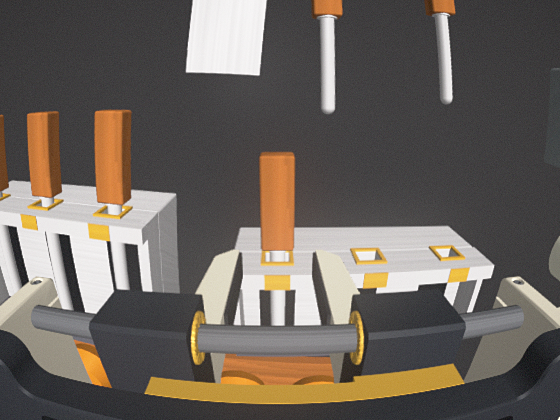

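Emit:
servo_tool(
  moves=[30,2,0,0,0.04,-0.027,45,13,0,0,0,0,45,13,2,0,0,0,40,12,2,0,0,0,17,5,2,0,0,0,0,0,0,0,0,0],
)

```text
time_s: 31.85
tool_pos: [0.4673, 0.0826, 0.116]
eef_rot: [0.186, -3.13, -0.001]
wrist_force: [-0.1, -0.6, -0.2]
gripper_width: 0.428
```

```bash
python3 p.py .4668 .0827 .0055 .118;python3 - <<'E'
from h import *
c=manip.capture("wrist");cv2.imwrite("pics/w22.png",c["img"][:,:,::-1])
E
```

```text
t 31.85 pos [467.3024  82.5678 116.0366] a 0.1188 pitch -0.0062 roll 0.0007 F [-0.1 -0.6 -0.2] w 0.428
turn first [ 0.0007 -0.0062  0.0008] then shift mm [  0.5   0.2 110.5] rows>= 2
```

View pics/w22.png

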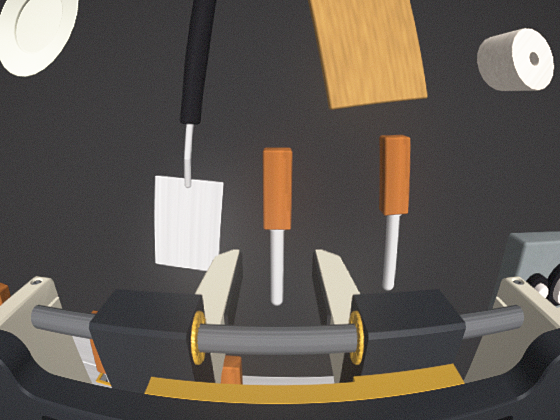

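Emit:
servo_tool(
  moves=[0.5,0,35,0,-0.004,0.001,0,0,35,0,0,0,0,0,22,0,0,0,0,0,13,0,0,0,0,0,5,0,0,0,0,0,0,0,0,0],
)

```text
time_s: 32.65
tool_pos: [0.4677, 0.0824, 0.0068]
eef_rot: [0.184, -3.135, -0.001]
wrist_force: [0.3, -1.2, 0.5]
gripper_width: 0.426
```

Emit:
servo_tool(
  moves=[0,0,0,0,0,0,0,0,0,0,0,0,0,0,0,0,0,0,0,0,0,0,0,0],
  gripper=0,
)

```text
time_s: 33.15
tool_pos: [0.4676, 0.0824, 0.007]
eef_rot: [0.184, -3.135, -0.001]
wrist_force: [-0.9, -0.0, 5.8]
gripper_width: 0.252
```

Emit:
servo_tool(
  moves=[0,0,-20,0,0,0,0,0,-40,0,0,0,0,0,-25,0,0,0,0,0,-15,0,0,0,0,0,0,0,0,0],
)

```text
time_s: 33.78
tool_pos: [0.4677, 0.0824, 0.1068]
eef_rot: [0.184, -3.135, -0.001]
wrist_force: [0.4, 0.3, -1.3]
gripper_width: 0.253
```

```bash
python3 p.py .5395 .1181 .067 .0905 .033
```

```text
t 33.77 pos [467.7099  82.408  106.7796] a 0.1172 pitch -0.0010 roll 0.0007 F [ 0.4  0.3 -1.3] w 0.253
turn first [ 0.0012 -0.034   0.0267] then shift mm [-73.4  29.1  42.2] rows>= 2
```

Emit:
servo_tool(
  moves=[0,0,0,0,-0.034,0.027,-37,15,20,0,0,0,-36,14,18,0,0,0,0,0,0,0,0,0,0,0,0,0,0,0],
)

```text
time_s: 34.4
tool_pos: [0.538, 0.1178, 0.0701]
eef_rot: [-0.14, 3.107, 0.004]
wrist_force: [-0.4, -0.8, -0.2]
gripper_width: 0.252
```

```bash
python3 p.py .5395 .1181 .0675 .0905 .033;python3 - <<'E'
from h import *
c=manip.capture("wrist");cv2.imwrite("pics/w23.png",c["img"][:,:,::-1])
s=manip.capture("scene");crop(s["img"],230,210,330,285,8,"pics/s23.png")
E
```

```text
t 34.40 pos [537.9747 117.7996  70.0545] a 0.0897 pitch 0.0311 roll 0.0010 F [-0.4 -0.8 -0.2] w 0.252
turn first [ 0.001  -0.0019 -0.0008] then shift mm [-1.5  0.2  2.6] rows>= 1
```

View pics/s23.png

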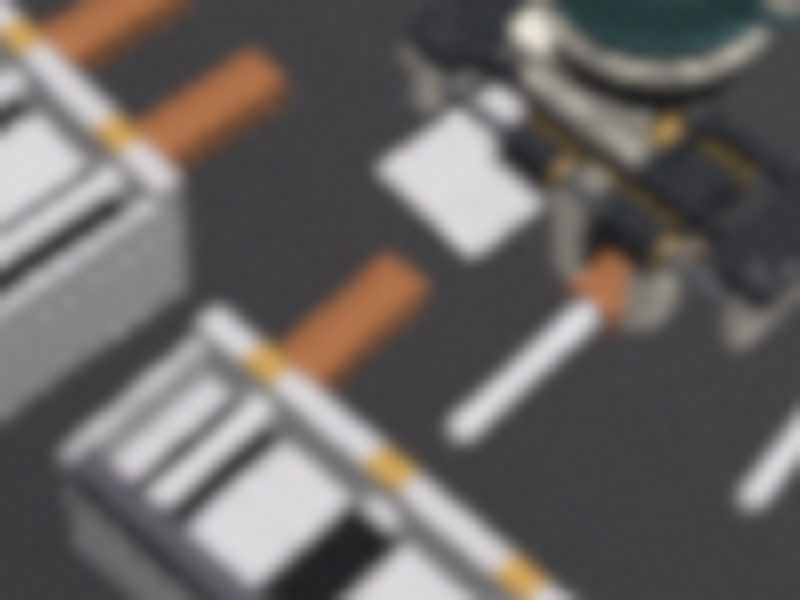

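Emit:
servo_tool(
  moves=[0,0.2,2.2,0,-0.002,0,-12,0,0.4,0,0,0,-12,0,0.4,0,0,0,-12,0,0.4,0,0,0,-12,0,0.4,0,0,0,0,0,0,0,0,0],
)

```text
time_s: 35.25
tool_pos: [0.5873, 0.1225, 0.0684]
eef_rot: [-0.14, 3.105, 0.004]
wrist_force: [0.1, 0.3, -1.3]
gripper_width: 0.251
```

```bash
python3 p.py .638 .127 .067 .0905 .033
```

```text
t 35.25 pos [587.3499 122.5092  68.3836] a 0.0901 pitch 0.0336 roll 0.0011 F [ 0.1  0.3 -1.3] w 0.251
turn first [ 0.0011  0.0006 -0.0004] then shift mm [-50.8  -0.1   3.1] rows>= 1
```

Emit:
servo_tool(
  moves=[-12,0,0.5,0,0,0,-12,0,0.5,0,0,0,-12,0,0.5,0,0,0,-8,0,0.7,0,0,0,-4,0,1,0,0,0,-2,0,1,0,0,0,0,0,0,0,0,0],
)

```text
time_s: 36.12
tool_pos: [0.6365, 0.127, 0.0661]
eef_rot: [-0.14, 3.105, 0.004]
wrist_force: [-0.2, -0.3, -1.1]
gripper_width: 0.253
```

Emit:
servo_tool(
  moves=[-2,0,1,0,0,0,-2,0,1,0,0,0,0,0,0,0,0,0],
)

```text
time_s: 36.5
tool_pos: [0.6407, 0.1274, 0.0643]
eef_rot: [-0.14, 3.104, 0.004]
wrist_force: [0.3, -1.1, -1.7]
gripper_width: 0.254
```

Emit:
servo_tool(
  moves=[-2,0,0.7,0,0,0,-2,0,0.5,0,0,0,0,0,0,0,0,0],
)

```text
time_s: 36.88
tool_pos: [0.6444, 0.1277, 0.0634]
eef_rot: [-0.14, 3.105, 0.004]
wrist_force: [-5.6, -1.2, 3.5]
gripper_width: 0.252
```

Emit:
servo_tool(
  moves=[-2,0,0.3,0,0,0,0,0,0,0,0,0],
)

```text
time_s: 37.12
tool_pos: [0.6448, 0.1278, 0.0632]
eef_rot: [-0.14, 3.109, 0.004]
wrist_force: [-22.9, -2.5, 13.2]
gripper_width: 0.254
```

Emit:
servo_tool(
  moves=[0,0,0,0,0,0,0,0,0,0,0,0,0,0,-20,0,0,0,0,0,-40,0,0,0,0,0,0,0,0,0],
  gripper=43,
)

```text
time_s: 37.75
tool_pos: [0.6462, 0.128, 0.1281]
eef_rot: [-0.14, 3.098, 0.005]
wrist_force: [1.1, 0.1, 0.7]
gripper_width: 0.431
```

```bash
python3 p.py .4405 .186 .12 .2; python3 m.py|sed -n 2,5p
python3 - <<'E'
from h import *
c=manip.capture("wrist");cv2.imwrite("pics/w24.png",c["img"][:,:,::-1])
E
```

```text
t 37.75 pos [646.218  127.9618 128.1378] a 0.0902 pitch 0.0404 roll 0.0016 F [1.1 0.1 0.7] w 0.431
turn first [-0.0007  0.0405 -0.1098] then shift mm [190.1  97.8   8.1] rows>= 4
top [186.8 156.6] [186 156   3   2   5]
top [274.3846 160.8462] [273 159   4   4  13]
top [297.125 160.875] [295 159   5   4  16]
top [319.2667 160.8   ] [317 159   5   4  15]
```

View pics/w24.png

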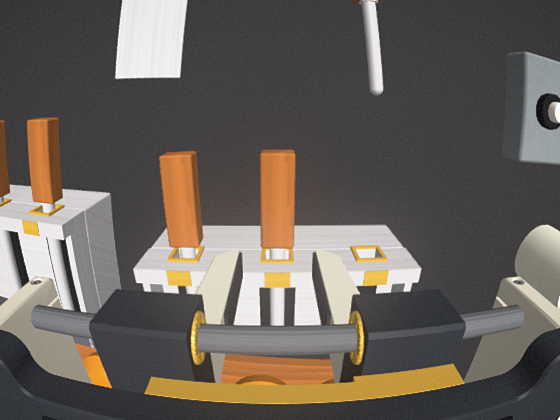

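Two shorts are in (handles at (180,198), (278,198)). Now the last one.

Emit:
servo_tool(
  moves=[30,10,0,0,0.04,-0.11,45,22,0,0,0,0,45,22,2,0,0,0,45,22,2,0,0,0,25,20,2,0,0,0,0,0,0,0,0,0],
)

```text
time_s: 38.65
tool_pos: [0.4384, 0.188, 0.1164]
eef_rot: [0.316, -3.119, 0.002]
wrist_force: [0.4, -0.7, 0.3]
gripper_width: 0.43
```

```bash
python3 p.py .4405 .186 .0055 .2;python3 - <<'E'
from h import *
c=manip.capture("wrist");cv2.imwrite("pics/w25.png",c["img"][:,:,::-1])
E
```

```text
t 38.65 pos [438.351  187.9555 116.4073] a 0.2020 pitch -0.0064 roll -0.0004 F [ 0.4 -0.7  0.3] w 0.43
turn first [-0.0004 -0.0064  0.002 ] then shift mm [ -1.7  -2.3 110.9] rows>= 2
```

View pics/w25.png

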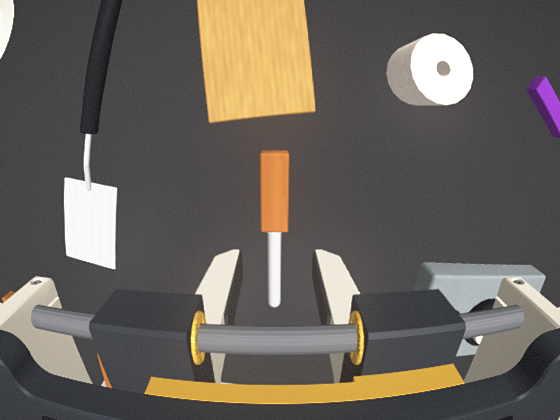

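Emit:
servo_tool(
  moves=[-1,-1.8,35,0,-0.004,0.002,0,0,35,0,0,0,0,0,22,0,0,0,0,0,14,0,0,0,0,0,5,0,0,0,0,0,0,0,0,0],
)

```text
time_s: 39.45
tool_pos: [0.4412, 0.1857, 0.0062]
eef_rot: [0.31, -3.124, 0.001]
wrist_force: [0.2, 0.1, 0.4]
gripper_width: 0.431
```

Emit:
servo_tool(
  moves=[0,0,0,0,0,0,0,0,0,0,0,0,0,0,0,0,0,0,0,0,0,0,0,0],
  gripper=0,
)

```text
time_s: 39.95
tool_pos: [0.4412, 0.1858, 0.0064]
eef_rot: [0.311, -3.125, 0.001]
wrist_force: [-0.5, 0.3, 5.5]
gripper_width: 0.253
```

Emit:
servo_tool(
  moves=[0,0,-20,0,0,0,0,0,-40,0,0,0,0,0,-25,0,0,0,0,0,-15,0,0,0,0,0,0,0,0,0],
)

```text
time_s: 40.58
tool_pos: [0.4413, 0.1859, 0.1063]
eef_rot: [0.311, -3.125, 0.001]
wrist_force: [0.1, -0.6, -0.6]
gripper_width: 0.252
```

```bash
python3 p.py .533 .1875 .0675 .0905 .033
```

```text
t 40.58 pos [441.2959 185.8989 106.2675] a 0.1982 pitch -0.0010 roll -0.0003 F [ 0.1 -0.6 -0.6] w 0.252
turn first [ 0.0015 -0.0339  0.1077] then shift mm [-90.1  -6.7  41.8] rows>= 2
```

Emit:
servo_tool(
  moves=[0,0,0,0,-0.034,0.108,-45,-3,20,0,0,0,-45,-3.3,21,0,0,0,0,0,0,0,0,0,0,0,0,0,0,0],
)

```text
time_s: 41.2
tool_pos: [0.5317, 0.1876, 0.0667]
eef_rot: [-0.14, 3.108, 0.003]
wrist_force: [-0.9, 0.1, -0.8]
gripper_width: 0.256
```

```bash
python3 p.py .533 .1879 .0672 .0905 .033;python3 - <<'E'
from h import *
s=manip.capture("scene");crop(s["img"],230,230,330,305,8,"pics/s26.png")
E
```

```text
t 41.20 pos [531.6944 187.598   66.6718] a 0.0900 pitch 0.0300 roll 0.0008 F [-0.9  0.1 -0.8] w 0.256
turn first [ 0.0008 -0.003  -0.0005] then shift mm [-1.3  0.2 -0.5] rows>= 1
```

View pics/s26.png

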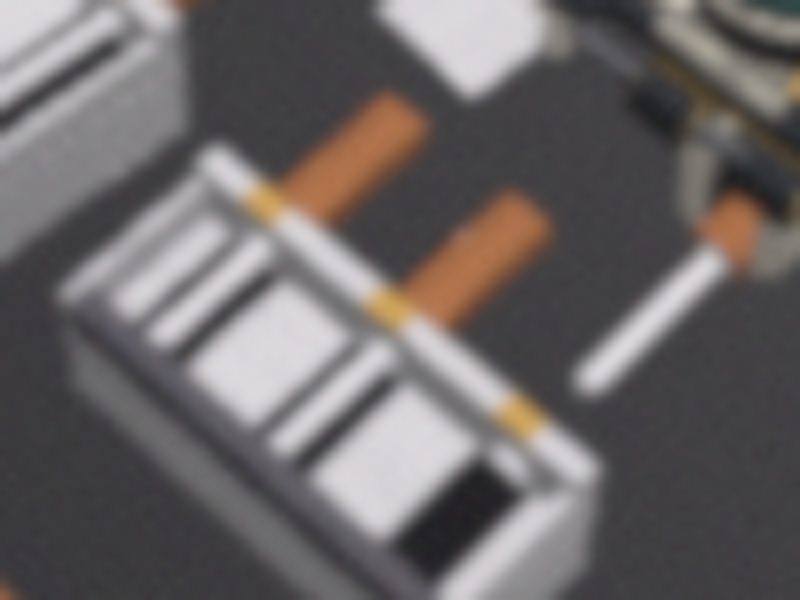

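Emit:
servo_tool(
  moves=[0,0.2,-0.6,0,-0.003,0,-12,0,0.4,0,0,0,-12,0,0.4,0,0,0,-12,0,0.4,0,0,0,-12,0,0.4,0,0,0,0,0,0,0,0,0],
)

```text
time_s: 42.0
tool_pos: [0.581, 0.1923, 0.0681]
eef_rot: [-0.14, 3.104, 0.004]
wrist_force: [-1.1, 0.2, -0.6]
gripper_width: 0.252
```

```bash
python3 p.py .632 .1969 .067 .0905 .033
```

```text
t 42.00 pos [581.0459 192.2609  68.1463] a 0.0898 pitch 0.0346 roll 0.0011 F [-1.1  0.2 -0.6] w 0.252
turn first [ 0.0011  0.0016 -0.0007] then shift mm [-51.1   0.    2.8] rows>= 1
```

Emit:
servo_tool(
  moves=[-12,0,0.5,0,0,0,-12,0,0.5,0,0,0,-12,0,0.5,0,0,0,-8,0,0.7,0,0,0,-4,0,1,0,0,0,-2,0,1,0,0,0,0,0,0,0,0,0],
)

```text
time_s: 42.88
tool_pos: [0.6301, 0.1968, 0.0659]
eef_rot: [-0.14, 3.104, 0.004]
wrist_force: [-0.5, 0.2, -0.6]
gripper_width: 0.256
```

Emit:
servo_tool(
  moves=[-3,0,1,0,0,0,-2,0,1,0,0,0,0,0,0,0,0,0],
)

```text
time_s: 43.25
tool_pos: [0.6354, 0.1972, 0.0641]
eef_rot: [-0.14, 3.104, 0.004]
wrist_force: [0.7, -0.0, -1.7]
gripper_width: 0.251
```

Emit:
servo_tool(
  moves=[-2,0,0.7,0,0,0,-2,0,0.5,0,0,0,0,0,0,0,0,0],
)

```text
time_s: 43.62
tool_pos: [0.6379, 0.1976, 0.0627]
eef_rot: [-0.14, 3.107, 0.004]
wrist_force: [-13.6, -2.0, 3.4]
gripper_width: 0.254
```

Emit:
servo_tool(
  moves=[-1,0,0.3,0,0,0,0,0,0,0,0,0],
)

```text
time_s: 43.88
tool_pos: [0.6381, 0.1976, 0.0626]
eef_rot: [-0.141, 3.109, 0.003]
wrist_force: [-22.1, -3.8, 9.4]
gripper_width: 0.256
```

Emit:
servo_tool(
  moves=[0,0,0,0,0,0,0,0,0,0,0,0,0,0,-20,0,0,0,0,0,-40,0,0,0,0,0,0,0,0,0],
  gripper=43,
)

```text
time_s: 44.5
tool_pos: [0.6398, 0.1979, 0.1281]
eef_rot: [-0.14, 3.097, 0.006]
wrist_force: [-0.2, 0.3, 0.1]
gripper_width: 0.43
```

```bash
python3 p.py .45 .30 .15 0.09
```

```text
t 44.50 pos [639.8425 197.8666 128.0866] a 0.0901 pitch 0.0414 roll 0.0023 F [-0.2  0.3  0.1] w 0.43
turn first [0.0023 0.0414 0.0001] then shift mm [179.9 118.8 -21.9] rows>= 3
```

Emit:
servo_tool(
  moves=[30,15,-6,0,0.041,0,45,38,-6,0,0,0,45,38,-6,0,0,0,45,38,-6,0,0,0,15,30,-4,0,0,0,0,0,0,0,0,0],
  gripper=0,
)

```text
time_s: 45.25
tool_pos: [0.4435, 0.3411, 0.1518]
eef_rot: [0.146, -3.133, -0.003]
wrist_force: [-0.4, 0.4, 0.2]
gripper_width: 0.005
```

```bash
python3 p.py
python3 - <<'E'
from h import *
c=manip.capture("top");crop(c["img"],165,110,345,220,4.4,"pics/t27.png");cv2.imwrite("pics/t27f.png",c["img"][:,:,::-1])
s=manip.capture("scene");crop(s["img"],175,180,325,305,5,"pics/s27.png")
E
```

```text
t 45.25 pos [443.4994 341.1257 151.8105] a 0.0929 pitch -0.0048 roll 0.0020 F [-0.4  0.4  0.2] w 0.005
```

View pics/t27.png

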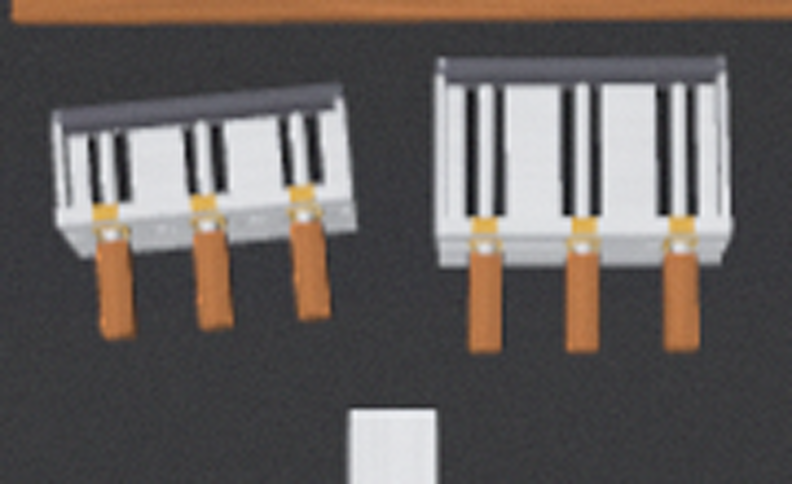

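View pics/s27.png

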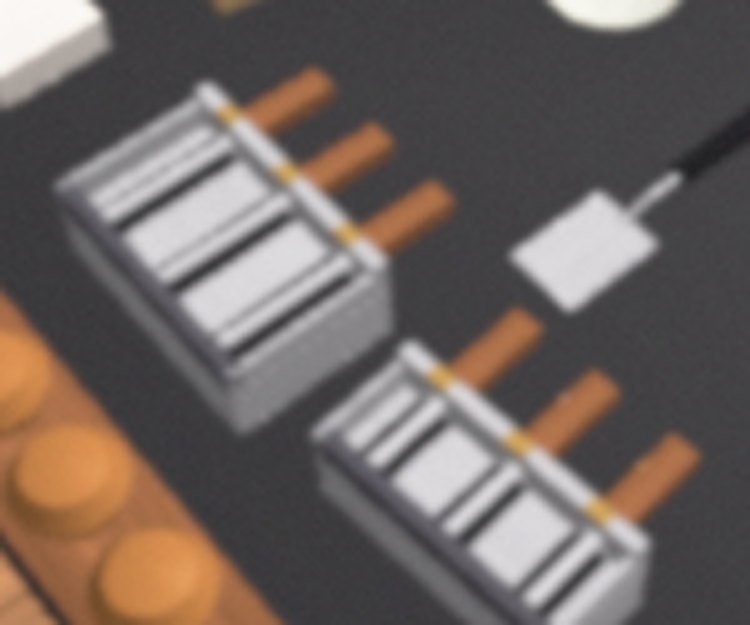

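View pics/t27f.png

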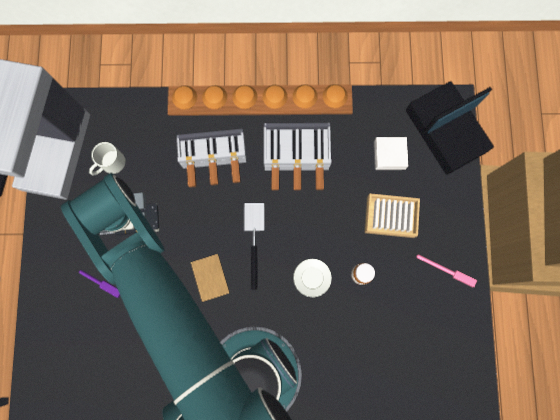

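Run:
```python
from h import *
c=manip.capture("top")
hsv=cv2.cvtColor(c["img"],cv2.COLOR_RGB2HSV)
m=cv2.inRange(hsv,(5,110,60),(14,255,255));m[:155]=0;m[200:]=0;m[:,:175]=0;m[:,335:]=0
n,l,st,ce=cv2.connectedComponentsWithStats(m)
M={"s":.091,"d":-.007}
marks=[(188,157.5),(210.56,155.44),(232.8,153.2),(274.5,160.5),(297,160.5),(319.35,160.5)]
W=[onz(c,*p,.095) for p in marks]
for i in range(1,n):
    if st[i,4]<60: continue
    ys,xs=np.nonzero(l==i);P=np.array([onz(c,x,y,.075)[:2] for x,y in zip(xs,ys)])
    k=np.argmin([abs(w[1]-P[:,1].mean()) for w in W]);a=M["s"] if k<3 else M["d"];d=np.array([np.cos(a),np.sin(a)])
    q=(P-W[k][:2])@d; print(k,q.min().round(4),q.max().round(4),q.mean().round(4),len(q))
```

```text
2 -0.0884 -0.0171 -0.0533 168
1 -0.0883 -0.0163 -0.0533 171
0 -0.0882 -0.018 -0.0534 170
3 -0.0867 -0.0155 -0.0532 166
4 -0.0867 -0.0155 -0.0529 164
5 -0.0867 -0.0155 -0.0528 174
```

Run:
```python
from h import *
c=manip.capture("top");s=manip.capture("scene")
b=cv2.imread("pics/scene0.png");hsv=cv2.cvtColor(b,cv2.COLOR_BGR2HSV)
m=cv2.inRange(hsv,(0,0,170),(180,45,255));k=np.zeros_like(m);k[288:335,355:415]=m[288:335,355:415]
n,l,st,ce=cv2.connectedComponentsWithStats(k)
C=[(ce[i],st[i,4]) for i in range(1,n) if st[i,4]>8]
for q,a in C: print(q,a)
T={"mains":(115.09,210.39),"start":(131.63,208.37),"timer":(98.04,212.45)}
for nm,t in T.items():
    for q,a in C:
        X,e=tri(c,t,s,q)
        if e<.02: print(nm,X.round(4),e.round(4))
print(tri(c,(188,157.5),s,(294.7,281.7)))
cv2.imwrite("pics/s28.png",cv2.resize(b[280:350,335:430],None,fx=8,fy=8,interpolation=cv2.INTER_CUBIC))
```

```text
[369.67647059 299.58823529] 34
[383.73333333 310.24      ] 150
[399.28395062 321.75308642] 81
mains [0.511  0.4349 0.0577] 0.001
start [0.5168 0.3834 0.0577] 0.0017
timer [0.5046 0.4886 0.0578] 0.0018
(array([0.66830558, 0.20106706, 0.1022963 ]), np.float64(0.001093734233814632))
```

View pics/s28.png

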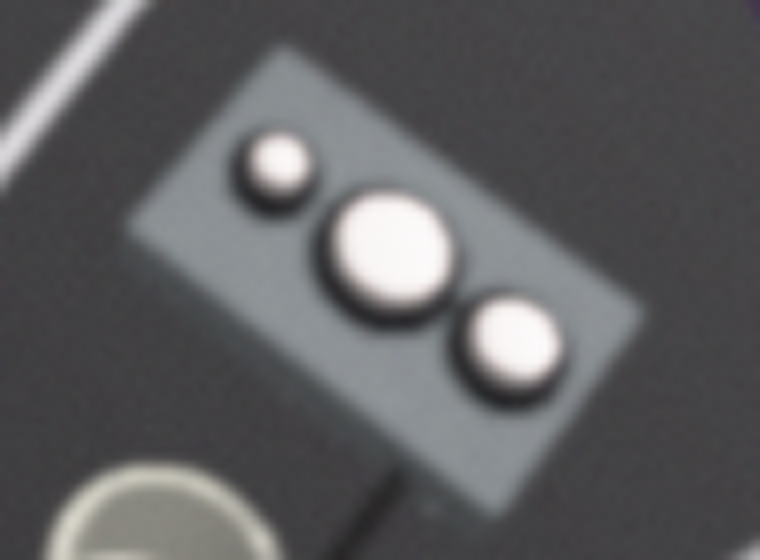

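```bash
python3 p.py .5125 .436 .08 0.09
```

```text
t 45.50 pos [445.1227 338.8548 150.696 ] a 0.0891 pitch -0.0061 roll 0.0009 F [-0.  -0.7  0.5] w 0.007
turn first [ 0.0009 -0.0061 -0.0009] then shift mm [-75.8  90.7  70.7] rows>= 2
```

Emit:
servo_tool(
  moves=[-38,45,0,0,-0.005,0,-38,45,10,0,0,0,0,0,30,0,0,0,0,0,25,0,0,0,0,0,0,0,0,0],
)

```text
time_s: 46.12
tool_pos: [0.5119, 0.4349, 0.0833]
eef_rot: [0.14, -3.134, 0.002]
wrist_force: [-0.0, -0.6, 0.0]
gripper_width: -0.001
```

```bash
python3 p.py .5125 .436 .05 0.09
python3 - <<'E'
from h import *
c=manip.capture("wrist");cv2.imwrite("pics/w29.png",c["img"][:,:,::-1])
s=manip.capture("scene");crop(s["img"],325,260,435,350,7,"pics/s29.png")
E
```

```text
t 46.12 pos [511.9126 434.8607  83.3496] a 0.0891 pitch -0.0042 roll -0.0010 F [-0.  -0.6  0. ] w -0.001
turn first [-0.001  -0.0042 -0.0009] then shift mm [-0.7  1.1 33.3] rows>= 1
```

View pics/s29.png

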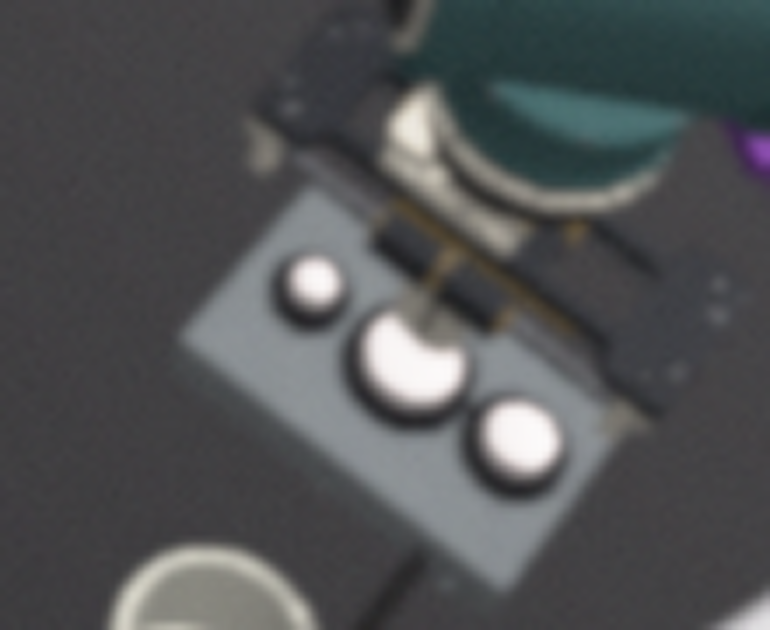

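View pics/w29.png

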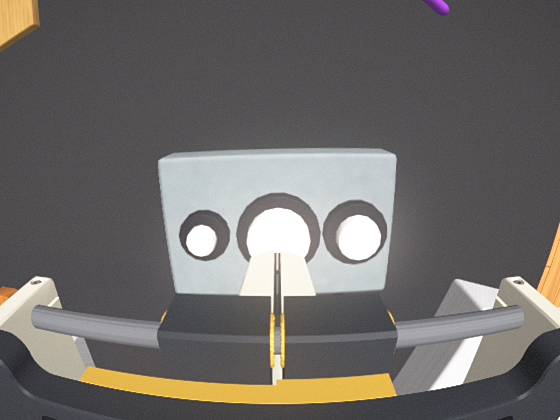

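Emit:
servo_tool(
  moves=[0,1,15,0,-0.004,0,0,0,10,0,0,0,0,0,4,0,0,0,0,0,2,0,0,0,0,0,0,0,0,0],
)

```text
time_s: 46.85
tool_pos: [0.5121, 0.4372, 0.055]
eef_rot: [-0.142, 3.135, 0.002]
wrist_force: [-1.2, -0.8, 2.4]
gripper_width: 0.006
```

Emit:
servo_tool(
  moves=[0,0,2,0,0,0,0,0,2,0,0,0,0,0,0,0,0,0],
)

```text
time_s: 47.22
tool_pos: [0.5122, 0.4373, 0.0509]
eef_rot: [-0.142, 3.135, 0.003]
wrist_force: [-1.3, 0.2, 5.5]
gripper_width: 0.007
```

Emit:
servo_tool(
  moves=[0,0,1.5,0,0,0,0,0,1.5,0,0,0,0,0,0,0,0,0],
)

```text
time_s: 47.6
tool_pos: [0.5124, 0.4374, 0.0499]
eef_rot: [-0.141, 3.134, 0.003]
wrist_force: [-7.1, -6.2, 22.5]
gripper_width: 0.004
```

Emit:
servo_tool(
  moves=[0,0,-10,0,0,0,0,0,-15,0,0,0,0,0,0,0,0,0,0.5,27,0,0,0,0,0.5,26,0,0,0,0,0,0,0,0,0,0],
)

```text
time_s: 48.35
tool_pos: [0.5053, 0.4919, 0.0718]
eef_rot: [-0.144, 3.136, 0.002]
wrist_force: [0.1, -0.7, -0.4]
gripper_width: 0.004
```

```bash
python3 p.py .5063 .490 .056 0.09
python3 - <<'E'
from h import *
c=manip.capture("wrist");cv2.imwrite("pics/w30.png",c["img"][:,:,::-1])
E
```

```text
t 48.35 pos [505.336  491.8602  71.8122] a 0.0921 pitch 0.0022 roll 0.0009 F [ 0.1 -0.7 -0.4] w 0.004
turn first [0.0009 0.0022 0.0021] then shift mm [-0.8 -1.9 15.8] rows>= 1
```

View pics/w30.png

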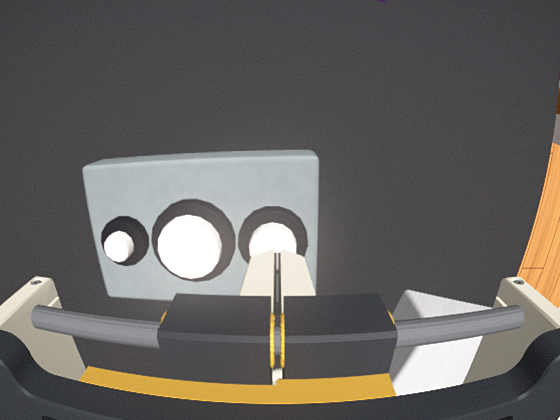

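Emit:
servo_tool(
  moves=[-0.8,-1.8,10,0,0,0,0,0,6,0,0,0,0,0,2,0,0,0,0,0,2,0,0,0,0,0,0,0,0,0],
)

```text
time_s: 49.02
tool_pos: [0.5074, 0.488, 0.053]
eef_rot: [-0.141, 3.135, 0.002]
wrist_force: [-0.1, -2.4, 2.6]
gripper_width: 0.007
```

Emit:
servo_tool(
  moves=[0,0,1.5,0,0,0,0,0,1.5,0,0,0,0,0,0,0,0,0],
)

```text
time_s: 49.4
tool_pos: [0.5074, 0.4882, 0.0503]
eef_rot: [-0.141, 3.135, 0.002]
wrist_force: [-0.5, -3.9, 5.7]
gripper_width: 0.006
```

Emit:
servo_tool(
  moves=[0,0,1,0,0,0,0,0,1.3,0,0,0,0,0,0,0,0,0],
)

```text
time_s: 49.78
tool_pos: [0.5076, 0.4883, 0.05]
eef_rot: [-0.141, 3.134, 0.003]
wrist_force: [-7.3, -10.0, 23.5]
gripper_width: 0.004
```

Emit:
servo_tool(
  moves=[0,0,-10,0,0,0,0,0,-20,0,0,0,0,0,0,0,0,0,0,-35,0,0,0,0,0,-35,0,0,0,0,-1,-34,0,0,0,0,0,0,0,0,0,0],
)

```text
time_s: 50.65
tool_pos: [0.5177, 0.383, 0.0771]
eef_rot: [-0.139, 3.136, 0.002]
wrist_force: [-0.5, -0.0, 0.5]
gripper_width: 0.006
```

```bash
python3 p.py .5186 .384 .057 0.09
python3 - <<'E'
from h import *
c=manip.capture("wrist");cv2.imwrite("pics/w31.png",c["img"][:,:,::-1])
E
```

```text
t 50.65 pos [517.7431 382.9538  77.0998] a 0.0884 pitch 0.0029 roll 0.0010 F [-0.5 -0.   0.5] w 0.006
turn first [ 0.001   0.0029 -0.0016] then shift mm [-0.9  1.  20.1] rows>= 1
```

View pics/w31.png

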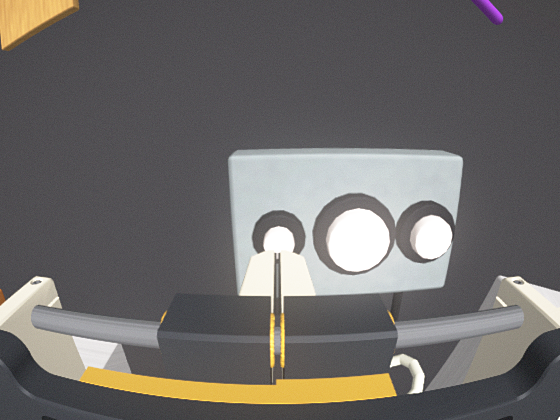

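Emit:
servo_tool(
  moves=[-1,1,12,0,0,0,0,0,7,0,0,0,0,0,3,0,0,0,0,0,2,0,0,0,0,0,0,0,0,0],
)

```text
time_s: 51.32
tool_pos: [0.5184, 0.386, 0.0535]
eef_rot: [-0.142, 3.135, 0.002]
wrist_force: [-1.8, 0.3, 2.7]
gripper_width: 0.003
```

Emit:
servo_tool(
  moves=[0,0,1.5,0,0,0,0,0,1.5,0,0,0,0,0,0,0,0,0],
)

```text
time_s: 51.7
tool_pos: [0.5186, 0.3859, 0.0506]
eef_rot: [-0.142, 3.135, 0.003]
wrist_force: [-2.6, 2.6, 4.7]
gripper_width: 0.005
```

Emit:
servo_tool(
  moves=[0,0,1,0,0,0,0,0,1.5,0,0,0,0,0,0,0,0,0],
)

```text
time_s: 52.08
tool_pos: [0.5188, 0.386, 0.0499]
eef_rot: [-0.141, 3.134, 0.003]
wrist_force: [-10.1, -2.2, 22.0]
gripper_width: 0.006
```

Bottomed like the others. Lift clear and make the last check.

Emit:
servo_tool(
  moves=[0,0,-10,0,0,0,0,0,-30,0,0,0,0,0,-40,0,0,0,40,30,0,0,0,0,40,30,0,0,0,0,0,0,0,0,0,0,0,0,0,0,0,0],
)

```text
time_s: 52.95
tool_pos: [0.4335, 0.4379, 0.1276]
eef_rot: [-0.142, 3.135, 0.001]
wrist_force: [0.2, 0.5, 0.1]
gripper_width: 0.008
```

```bash
python3 p.py
python3 - <<'E'
from h import *
c=manip.capture("top");cv2.imwrite("pics/t32.png",c["img"][:,:,::-1])
hsv=cv2.cvtColor(c["img"],cv2.COLOR_RGB2HSV)
m=cv2.inRange(hsv,(5,110,60),(14,255,255));m[:155]=0;m[200:]=0;m[:,:175]=0;m[:,335:]=0
n,l,st,ce=cv2.connectedComponentsWithStats(m)
W=[onz(c,*p,.095) for p in [(188,157.5),(210.56,155.44),(232.8,153.2),(274.5,160.5),(297,160.5),(319.35,160.5)]]
for i in range(1,n):
    if st[i,4]<60: continue
    ys,xs=np.nonzero(l==i);P=np.array([onz(c,x,y,.075)[:2] for x,y in zip(xs,ys)])
    k=np.argmin([abs(w[1]-P[:,1].mean()) for w in W]);a=.091 if k<3 else -.007;d=np.array([np.cos(a),np.sin(a)])
    q=(P-W[k][:2])@d; print(k,q.min().round(4),q.max().round(4),q.mean().round(4))
E
```

```text
t 52.95 pos [433.4606 437.9263 127.561 ] a 0.0905 pitch 0.0033 roll 0.0006 F [0.2 0.5 0.1] w 0.008
2 -0.0887 -0.0171 -0.0535
1 -0.0883 -0.0163 -0.0533
0 -0.0885 -0.018 -0.0536
3 -0.0867 -0.0155 -0.0531
4 -0.0867 -0.0155 -0.0531
5 -0.0867 -0.0155 -0.0528
```

View pics/t32.png

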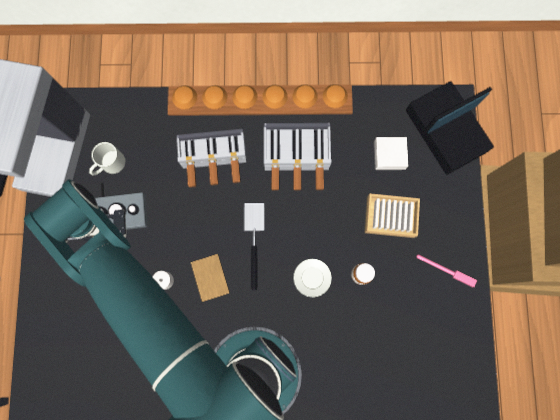

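```bash
python3 p.py .78 .12 .22 0.09
```

```text
t 53.00 pos [433.8078 437.7069 127.5084] a 0.0898 pitch 0.0032 roll 0.0007 F [-0.   0.4  0.4] w 0.005
turn first [ 0.0007  0.0032 -0.0002] then shift mm [-316.2 -347.5  -92.5] rows>= 6
```

Emit:
servo_tool(
  moves=[0,0,-45,0,0,0,0,0,-48,0,0,0,-35,-40,0,0,0,0,-35,-39,0,0,0,0,-35,-39,0,0,0,0,-35,-39,0,0,0,0,-35,-39,0,0,0,0,-35,-39,0,0,0,0,-35,-38,0,0,0,0,-35,-38,0,0,0,0,-35,-37,0,0,0,0,0,0,0,0,0,0],
)

```text
time_s: 54.5
tool_pos: [0.7801, 0.1155, 0.2193]
eef_rot: [-0.135, 3.137, 0.001]
wrist_force: [-0.0, -0.1, -1.5]
gripper_width: 0.004
```

```bash
python3 p.py
python3 - <<'E'
from h import *
c=manip.capture("wrist");cv2.imwrite("pics/w33.png",c["img"][:,:,::-1])
crop(c["img"],170,100,370,250,4,"pics/w33c.png")
E
```

```text
t 54.50 pos [780.0587 115.545  219.3178] a 0.0858 pitch 0.0013 roll 0.0005 F [-0.  -0.1 -1.5] w 0.004
```

View pics/w33.png

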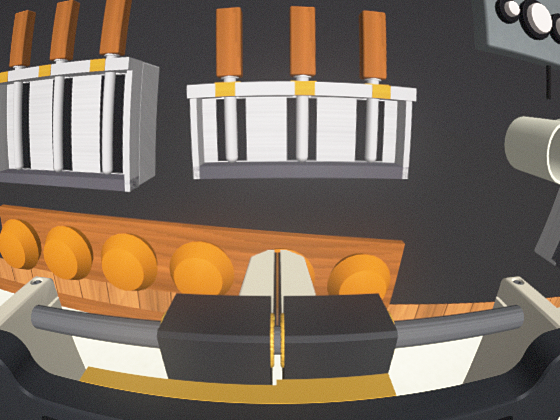

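Run:
```python
from h import *
b=cv2.imread("pics/w33.png");cv2.imwrite("pics/w33d.png",cv2.resize(b[70:190,185:420],None,fx=3.4,fy=3.4,interpolation=cv2.INTER_CUBIC))
```

```text
(no output)
```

View pics/w33d.png

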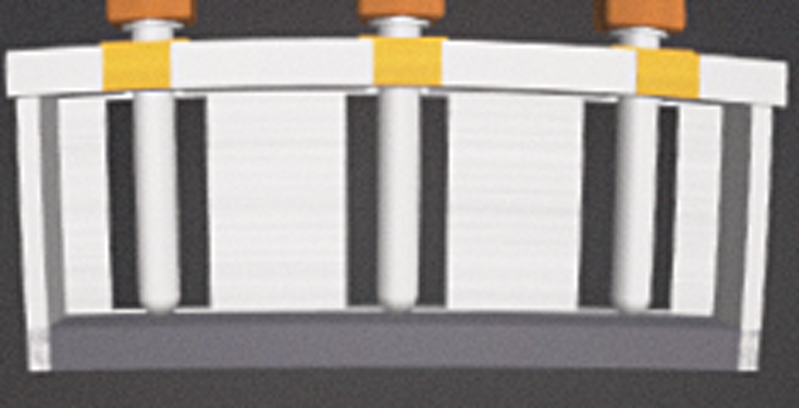

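Run:
```python
from rig import manip
print(manip.close_job())
```

```text
the job is handed in; nothing more can be done
None
```

The job is done and handed in at about 55 s of the 210 s allowed. No verdict is reported, so what follows rests on my own checks.

**Spits:** All six spits were present. The three long ones are in the deep bay and the three short ones in the shallow bay, each in its own hole and let go. I pushed each until the stop pushed back with about 17–26 N.

**Buttons:** I pressed the widest, then the middle-sized, then the smallest, one at a time. Each went to its hard end at about 22–24 N, and I lifted clear each time.

**Last checks:**
- The top view puts the handles in each bay level to within about 0.5 mm, and they did not move between the insertions and the end.
- The closing wrist picture shows the short rods' tips at the stop. The long ones' tips I judged from the stop force and their matching handles.
- The syrup jar is standing, the pink look-alike is untouched, and the arm was clear of everything at hand-in. The arm hid the purple look-alike in the last top view, but I never reached for it.

**Disagreements:**
- The scene camera read heights about 7 mm above the top camera and the given sizes. I corrected for that.
- The handle ends measure about 1.5–2 mm farther from the brass marks in the shallow bay than in the deep one. The pixel size is about 3 mm, so I took it as measuring error.

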